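Return two spanners to their cut-outs in the sloped tool tray

ROBOT

A 7-joint arm with a two-finger parallel gripper is mounted at the origin on a cart in front of the work surface, level with it; the furniture and walls round the work are solid. World frame = base frame: x ahead of the robot, y to its left, z up, the work surface at z = 0. Lengths are in m, angles in rad, forces in N, time in s.
With the tool pointing down it reaches from about 0.4 to 0.875 m from the base axis. Payload 19.3 kg.
Tool frame: the origin (TCP) lies midway between the tips of the shut fingers; the grasp point (between the pads) lies 19 mm behind it; x points along the fingers, y is the direction in which the jaws open and shut, and the axes are right-handed (so a half turn about x gives the same grasp; the last joint's range is limited). The gripper opens to 85 mm and grips with 20 to 120 N. Pads are 22 mm wide; open, the fingers measure 114 mm over their backs; the gripper's body (76 mm by 85 mm) begins 54 mm behind the grasp point. The pads swing forward as they close: fully open they stand 13 mm farther back than shut.
Start: joints at [-1.302, 0.521, -0.036, 1.599, 0.021, 1.021, -0.113], TCP at [0.208, 0.589, 0.231] pointing down, gripper open.
Joint ranges: [-2.91, 2.91], [-0.3, 2.13], [-1.5, 1.42], [0.17, 2.43], [-1.26, 4.41], [0.16, 1.93], [-2.52, 2.52]. Speed limits (rad/s): [1.89, 1.89, 2.39, 2.39, 3.01, 3.01, 3.01].

INTERFACE

Orientations are given as [roll, pitch, yaw] about the fixed x, y, z axes, in that order (R = Rz(yaw) Ry(pitch) Rx(roll)).
In Python, from workcell import telemetry, vision, workorder gives the robot as it stands. The module is installed in compiled form; this text tells all that it offers.
- The arm moves only by the tool play_rows, never from a script. Its argument "deltas" is a list of rows, each a list of 7 numbers: the shift along the world's x, y, z in mm, then the turn, a rotation vector about the world's x, y, z in degrees, then the finger opening in mm, from 0 to 85.4. In form: [[x, y, z, wx, wy, wz, jaw], ...]. A call has 1 to 8 rows; each row shifts and turns the commanded pose from where the row before left it; what a row does not reach is not made up. A row lasts 1/8 s, in which the tool goes at most 62.5 mm and 10.7 degrees, less where a joint would pass 70% of its speed; a pose out of reach is approached as far as the arm can. A call with a gripper value outside its range is refused whole. The fingers move at their own pace and stop on an object; "grip_force" is the grip in N (left out, the last holds). Time passes only in rows, so rows that do not move let the fingers close. It gives the time, the measured TCP pose, the force and the opening at its end, in the units of the state.
- telemetry.observe(): the state, without advancing time (a new reading comes with each control period).
- vision.grab_frame(name): name is "scene" or "side" or "wrist"; returns the picture (420x560x3 uint8, red, green, blue); there is no depth.
- vision.camera_info(name): a dict with "mtx" (3x3 intrinsics, pixels), "rvec" (rotation vector, rad) and "tvec" (3), from world to camera coordinates, as OpenCV has them. Camera axes: x right, y down, z forward; pixel columns grow to the right and rows downward; lengths in m; the calibration is good to about 2 mm. A picture is of the moment at which its call begins: read the wrist's pose just before it. camera_info takes no time and is no camera call; for the wrist camera it gives the pose at the moment of the call.
- workorder.job_done(): hands the job in, once; it reports no verdict.
The state is a dict: "clock": time; "qpos": joint angles; "qd": joint speeds; "joint_efforts": joint torques, N m; "position": TCP position; "tool_rot": TCP orientation; "force": force on the tool from outside, world axes, zero at the start; "moment": the same for the moment, N m; "grip_width": finger opening in m.
Only numpy, scipy, OpenCV 4.12 (cv2) and the standard library are available. Lean on these libraries where they do the work, as an engineer would, in place of code of your own. Each camera call takes 0.05 s, during which the arm holds its last target. There are 200 camera calls.

TASK

Put the open-ended spanner and the hook spanner back into the sloped tool tray, each lying flat in the cut-out made for its own outline, tail end down. Lay each tool in a little high, then slide it down the slope, without forcing it, so that its tail tucks under the steel keeper and rests against the stop behind it. Leave the other things on the bench where they are.

Things in the scene. Friction and masses are not known exactly. Their poses are not given: they have to be found in the camera images.
- spanner: open-ended steel spanner lying flat, 159 mm long, 9 mm thick, 90 g; shank 12 mm wide, forked head 31 mm wide, 45 mm long. Origin on the underside at mid-length, on the shank's centre line; +y points to the plain tail end (79.5 mm away), -y to the fork, z up. Straight from y = -34 to +72 mm: grip within 10 mm of the origin.
- hook_spanner: steel hook (C) spanner lying flat, 153 mm long, 9 mm thick, 110 g; straight shank 14 mm wide, crescent head (inner radius 23 mm) bending to the +y side, 49 mm wide over all. Origin on the underside on the shank's centre line; +x points to the head end (68 mm away), -x to the tail end (85 mm away), z up. Straight from x = -82 to +23 mm: grip within 5 mm of the origin.
- tray: fixed grey sheet-steel tool tray, 182 mm wide, 177 mm deep; top slopes 30 degrees, low edge (45 mm high) to the robot, high edge (140 mm) away. Origin under its centre at bench height; x level to the high side, y left, z up. Two 70 mm bays whose black inserts (spanner, hook spanner) may be either way round; in the narrow bay at the right lie tweezers, fixed.
- spanner_seat: the place of the open-ended spanner in the tray. Tilted with the slope: origin on the pocket floor at the stop's face, nominal centre of the tail slot; x up the slope, y left across it, z square out of it. The real cut-out is up to 5 mm either way along y from here. Home: spanner's origin at x = 79.5 mm, z = 0, its +y (tail) pointing to the stop (-x here).
- hook_seat: the place of the hook spanner in the tray; its pocket reaches out to +y. Tilted with the slope: origin on the pocket floor at the stop's face, nominal centre of the tail slot; x up the slope, y left across it, z square out of it. The real cut-out is up to 5 mm either way along y from here. Home: hook spanner's origin at x = 85 mm, z = 0, its x along this x.
- finger_trough (a point): middle of the finger trough: an open channel across the inserts, 58 to 116 mm up the slope from the stop, its floor level with the pocket floors. Below it are the tail slots, above it the head pockets. Walls 11 mm high, 1.5 mm clearance a side, no lead-in. Each insert has sideways play in its bay and lies up to 5 mm off, unreported: look or feel; it shifts only under 20 N or more.
- keeper (a point): middle of the keeper: bright 2 mm steel strip along the tray's low edge, over the first 9 mm of every slot, underside 11.8 mm above the pocket floor; the stop closes the slots below it. A tool can be lowered to the floor when it is 10 to 17 mm up the slope from home, and is then slid down (friction holds it on the slope, so it must be moved).
- die: bystander: grey knurled pellet die, 45 mm across, 38 mm high, origin under its centre
- punch: bystander: steel die punch standing on its flange, 27 mm across, 52 mm high, origin under its centre
- calorimeter_corner (a point): obstacle: the near right corner, at bench height, of the big grey calorimeter, a solid cabinet 350 mm high left of the tray. Its front face runs from here to the left and slightly away (790 mm long, 15 degrees off y), so an arm that comes from the left must draw in or pass above it.

How it is judged:
At the end, for the whole second after the job is handed in: Each spanner lies released and at rest in its own cut-out: within 2.5 mm of the pocket floor, within 3 degrees of the slope, tail under the keeper and within 3 mm of the stop. Die and punch moved under 20 mm; no tool pressed on the tray with over 70 N (x of spanner in the frame of spanner_seat between 0.0755 and 0.0825 m and y of spanner in the frame of spanner_seat between -0.0075 and 0.0075 m and z of spanner in the frame of spanner_seat between -0.003 and 0.0025 m and angle between the z axis of spanner and the z axis of spanner_seat, either way round below 0.05 rad and angle between the y axis of spanner and the x axis of spanner_seat, either way round below 0.06 rad and linear speed of each of spanner, hook_spanner below 0.01 m/s and x of hook_spanner in the frame of hook_seat between 0.081 and 0.088 m and y of hook_spanner in the frame of hook_seat between -0.0075 and 0.0075 m and z of hook_spanner in the frame of hook_seat between -0.003 and 0.0025 m and angle between the z axis of hook_spanner and the z axis of hook_seat, either way round below 0.05 rad and angle between the x axis of hook_spanner and the x axis of hook_seat, either way round below 0.06 rad); the robot touches nothing.
It fails at once if the die or the punch is moved more than 20 mm (distance of any of die, punch from where it was at the start of the episode above 0.02 m).
It fails at once if the open-ended spanner is forced: pressed on the tray with more than 70 N (contact force between spanner and spanner_seat above 70 N or contact force between spanner and hook_seat above 70 N or contact force between spanner and tray above 70 N).
It fails at once if the hook spanner is forced: pressed on the tray with more than 70 N (contact force between hook_spanner and spanner_seat above 70 N or contact force between hook_spanner and hook_seat above 70 N or contact force between hook_spanner and tray above 70 N).
It also fails if it takes over 64 s, if anything falls off the work surface, if the arm or the gripper's body presses on something with over 40 N, if the wrist force passes 120 N, or if a joint passes its speed limit or range.

## Working session

There is one attempt and no reset: what is moved stays moved. The work goes in short steps, Python scripts to look and compute and a tool call to move; the robot and the scene stay as the last step left them, time stands still between calls to the robot, and variables do not carry over. Pictures are saved under pics/ and viewed, about 8 in all and at most 12, crops included, and the job is handed in when it is done.

Besides the shell and the picture viewer there is one more tool, called after "Emit:" as name([rows], argument=value, ...), one row to a line, values as JSON. play_rows: Moves the arm, as the interface text tells. Its arguments: {"type":"object","properties":{"deltas":{"type":"array","items":{"type":"array","items":{"type":"number"}}},"grip_force":{"type":"number"}},"required":["deltas"]}

```bash
mkdir -p pics
cat > h.py <<'E'
import numpy as np, cv2
from workcell import telemetry, vision, workorder
from scipy.spatial.transform import Rotation as R
def snap(n,f,crop=None,scale=1):
    im=vision.grab_frame(n)[:,:,::-1].copy()
    cv2.imwrite('pics/full_'+f,im)
    if crop: im=im[crop[1]:crop[3],crop[0]:crop[2]]
    cv2.imwrite('pics/'+f,cv2.resize(im,None,fx=scale,fy=scale,interpolation=cv2.INTER_CUBIC))
def cam(n):
    c=vision.camera_info(n);K=np.array(c['mtx'],float);r=cv2.Rodrigues(np.array(c['rvec'],float))[0];t=np.array(c['tvec'],float).ravel();return K,r,t
def ray(c,uv):
    K,r,t=c;d=r.T@np.linalg.inv(K)@np.array([uv[0],uv[1],1.]);return -r.T@t,d
def onplane(c,uv,p0,n):
    o,d=ray(c,uv);n=np.array(n,float);return o+d*(n@(np.array(p0)-o))/(n@d)
def onz(c,uv,z): return onplane(c,uv,[0,0,z],[0,0,1])
def proj(c,P):
    K,r,t=c;q=K@(r@np.array(P,float)+t);return q[:2]/q[2]
E
python3 - <<'E'
from h import *
a=vision.grab_frame('scene');b=vision.grab_frame('side');w=vision.grab_frame('wrist')
for n,i in zip('abw',(a,b,w)): cv2.imwrite(f'pics/{n}0.png',i[:,:,::-1])
cv2.imwrite('pics/ab.png',cv2.resize(a[:,:,::-1],(784,588)))
for n in('scene','side','wrist'):
    K,r,t=cam(n);print(n,K[0,0],(-r.T@t).round(3),r[2].round(3))
s=telemetry.observe();print(s)
E
```

```text
scene 460.6707812176007 [ 0.101 -0.93   0.858] [ 0.366  0.583 -0.725]
side 443.83825860620124 [ 0.577 -1.128  0.425] [-0.072  0.918 -0.391]
wrist 300.21187870521544 [0.14  0.613 0.373] [ 0.267 -0.097 -0.959]
{'clock': 0.15, 'qpos': array([-1.30219909,  0.52190239, -0.03634386,  1.59984568,  0.02118989,
        1.02111604, -0.11276842]), 'qd': array([ 3.73483493e-04, -1.53515885e-03, -6.47829176e-04, -1.89827232e-03,
        8.95464021e-04, -1.10624151e-05,  1.02211858e-03]), 'joint_efforts': array([ 2.35176383e-03, -9.27382278e+01,  1.98070005e+00, -3.70048106e+01,
        1.79576338e-02,  6.38527577e-03,  1.13222191e-05]), 'position': array([0.20765402, 0.58923233, 0.23085324]), 'tool_rot': array([-1.52260464,  1.5699092 , -1.86137422]), 'force': array([0.50907569, 0.33560299, 1.16074542]), 'moment': array([0.03792226, 0.00721061, 0.02937651]), 'grip_width': 0.08566753400917751}
```

View pics/ab.png

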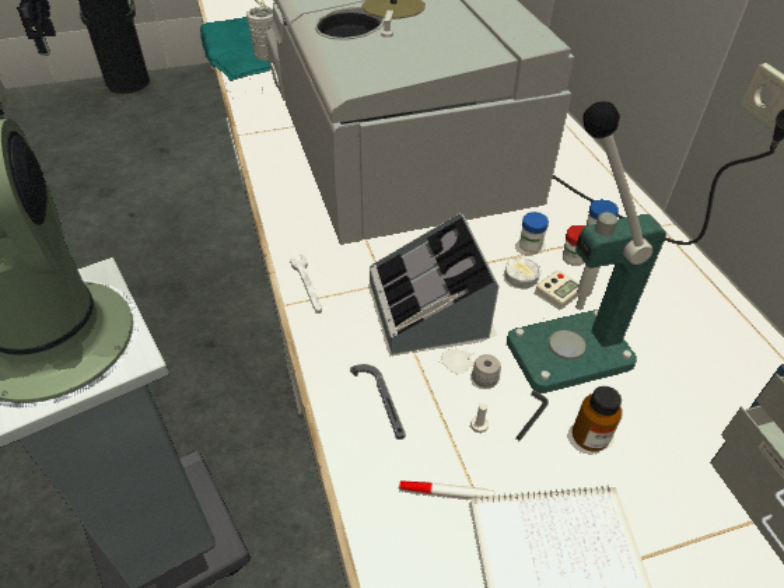

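View pics/b0.png

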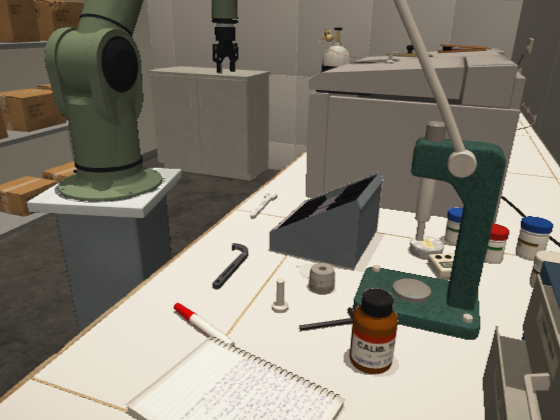

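The scene picture shows the spanner near (305,283), the hook spanner near (380,400) and the tray near (435,285), all in 1.4x pixels. The die is at (487,368) and the punch at (480,418). The side view agrees. I'll take one enlarged crop to measure.

Run:
```python
from h import *
im=cv2.imread('pics/a0.png')[150:320,195:375]
cv2.imwrite('pics/c1.png',cv2.resize(im,None,fx=3.5,fy=3.5,interpolation=cv2.INTER_CUBIC)) # 630x595
c=cam('scene')
f=lambda u,v,z:print((u,v),onz(c,(u/1.4,v/1.4),z).round(4))
print('spanner');f(297,260,.009);f(319,308,.009)
print('hook');f(357,370,.009);f(402,435,.009);f(380,375,.009)
print('die,punch');f(487,362,.038);f(483,407,.052)
print('tray');f(371,265,.045);f(388,345,.045);f(461,217,.14);f(496,287,.14)
print('cal');f(340,240,0)
```

```text
spanner
(297, 260) [ 0.4509 -0.0538  0.009 ]
(319, 308) [ 0.4271 -0.1899  0.009 ]
hook
(357, 370) [ 0.4144 -0.3482  0.009 ]
(402, 435) [ 0.4099 -0.4923  0.009 ]
(380, 375) [ 0.4415 -0.377   0.009 ]
die,punch
(487, 362) [ 0.5913 -0.4646  0.038 ]
(483, 407) [ 0.5243 -0.5375  0.052 ]
tray
(371, 265) [ 0.5464 -0.1749  0.045 ]
(388, 345) [ 0.4706 -0.3548  0.045 ]
(461, 217) [ 0.6942 -0.2398  0.14  ]
(496, 287) [ 0.6364 -0.4104  0.14  ]
cal
(340, 240) [ 0.5559 -0.0362  0.    ]
```

View pics/c1.png

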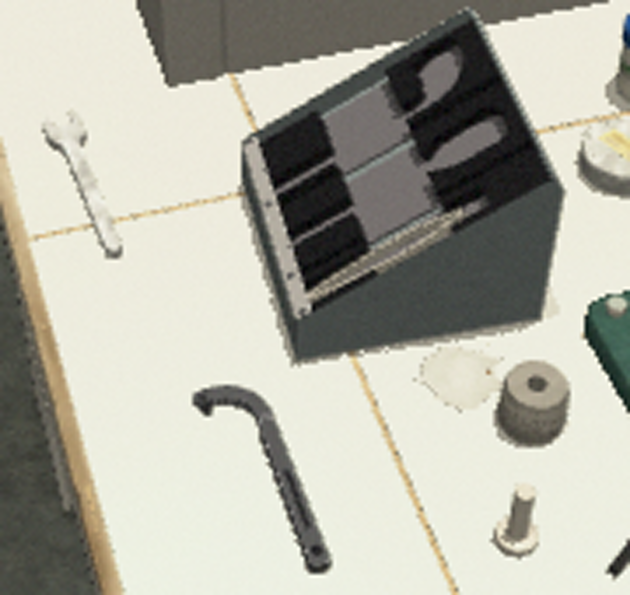

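The crop (3.5x) shows the hook pocket in the left bay (head near 435,80) and the spanner pocket in the middle bay (head near 470,140). The keeper runs along the low edge from (250,145) to (303,310). Next I'll fit the tray pose and tool poses.

Run:
```python
from h import *
from scipy.optimize import least_squares
c=cam('scene')
px=lambda x,y:np.array([195+x/3.5,150+y/3.5])
def tray(p,h=.0885,w=.091):
    pts=[(-h,w,.045),(-h,-w,.045),(h,w,.14),(h,-w,.14),(-h,-w,0),(h,-w,0)]
    return [R.from_euler('z',p[2]).apply(q)+[p[0],p[1],0] for q in pts]
obs=[px(243,143),px(296,316),px(470,10),px(563,188),px(295,362),px(543,318)]
f=lambda p:np.concatenate([proj(c,P)-o for P,o in zip(tray(p),obs)])
s=least_squares(f,[.58,-.29,-.41]);print('tray',s.x,np.degrees(s.x[2]),f(s.x).reshape(-1,2).round(1).tolist())
P=lambda x,y,z:onz(c,px(x,y),z)[:2]
def rep(n,a,b):print(n,a.round(4),b.round(4),np.linalg.norm(a-b),np.degrees(np.arctan2(*(b-a)[::-1])))
rep('sp fork-tail',P(62,122,.009),P(115,250,.009))
rep('hook tail-shankend',P(318,563,.009),P(268,425,.009))
o=telemetry.observe();Rt=R.from_euler('xyz',o['tool_rot']).as_matrix();print(Rt.round(3))
K,r,t=cam('wrist');print('cam in tool',(Rt.T@(-r.T@t-o['position'])).round(3),'camdir in tool',(Rt.T@r[2]).round(3),'xdir',(Rt.T@r[0]).round(3))
```

```text
tray [ 0.59457783 -0.28893465 -0.33034234] -18.927221778541718 [[-1.6, -0.9], [-0.5, 1.9], [2.4, -1.4], [0.9, -2.6], [-0.4, 1.0], [-1.0, 1.2]]
sp fork-tail [ 0.4538 -0.0515] [ 0.4248 -0.1943] 0.1457497721163609 -101.47169139191372
hook tail-shankend [ 0.4074 -0.4911] [ 0.4364 -0.3859] 0.10907983663512026 74.60744797009967
[[-0.     0.332  0.943]
 [-0.001  0.943 -0.332]
 [-1.    -0.001  0.   ]]
cam in tool [-0.142 -0.001 -0.072] camdir in tool [ 0.959 -0.002  0.284] xdir [0.001 1.    0.   ]
```

Emit:
play_rows([
  [23,-48,-4,0,0,-5.5,85],
  [23,-48,-4,0,0,-5.5,85],
  [23,-48,-4,0,0,-5.5,85],
  [23,-48,-4,0,0,-5.5,85],
  [23,-48,-4,0,0,-5.5,85],
  [23,-48,-4,0,0,-5.5,85],
  [23,-48,-4,0,0,-5.5,85],
], grip_force=40)

```text
clock: 1.02
position: [0.3692, 0.2518, 0.2032]
tool_rot: [2.01, 1.571, 0.996]
force: [0.6, 0.2, 0.7]
grip_width: 0.0847
```

Emit:
play_rows([
  [9,-47,-8,0,0,-5.5,85],
  [9,-47,-8,0,0,-5.5,85],
  [9,-47,-8,0,0,-5.5,85],
  [9,-47,-8,0,0,-5.5,85],
  [9,-47,-8,0,0,-5.5,85],
  [9,-46,-8,0,0,-5.5,85],
  [9,-46,-7,0,0,-5.5,85],
  [8,-46,-7,0,0,-5,50],
])

```text
clock: 2.02
position: [0.4399, -0.121, 0.141]
tool_rot: [2.045, 1.571, 0.273]
force: [1.1, 0.6, -0.3]
grip_width: 0.0695
```

Emit:
play_rows([
  [0,0,0,0,0,0,50],
])

```text
clock: 2.15
position: [0.4395, -0.1227, 0.1409]
tool_rot: [-0.168, 1.569, -1.944]
force: [0.1, 1.4, -0.3]
grip_width: 0.0514
```

Run:
```python
from h import *
o=telemetry.observe();print(o)
snap('wrist','w1.png',None,1.4)
```

```text
{'clock': 2.15, 'qpos': array([-0.19393713,  0.43346363,  0.43162452,  2.13119044, -0.29870326,
        0.63416297,  0.24000704]), 'qd': array([-0.05976942, -0.02505543, -0.03856606,  0.02475494,  0.01059773,
        0.0047985 , -0.02050354]), 'joint_efforts': array([  4.05423179, -63.91760588,  10.5983296 , -25.72810113,
        -0.24305382,  -0.22860344,   0.63431706]), 'position': array([ 0.43951747, -0.12270237,  0.14087222]), 'tool_rot': array([-0.16765417,  1.56940485, -1.94360801]), 'force': array([ 0.06836911,  1.41854692, -0.28665966]), 'moment': array([ 0.03920561, -0.03527309,  0.01782793]), 'grip_width': 0.051421618561022286}
```

View pics/w1.png

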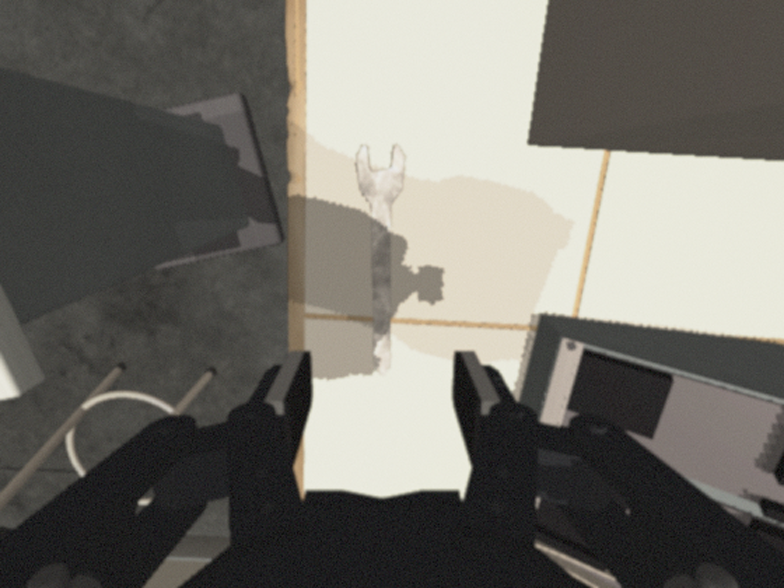

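The wrist view shows the spanner with its fork tip at (381,146) and tail at (383,374) in 1.4x pixels. The tray's low left corner is at (540,314).

Run:
```python
from h import *
c=cam('wrist')
a=onz(c,(381/1.4,145/1.4),.007)[:2];b=onz(c,(383/1.4,374/1.4),.007)[:2]
d=b-a;L=np.linalg.norm(d);o=b-d/L*.0795
print(a,b,L,np.degrees(np.arctan2(d[1],d[0])),'origin',o)
s=telemetry.observe();Rt=R.from_euler('xyz',s['tool_rot']).as_matrix()
print('jaw',np.degrees(np.arctan2(Rt[1,1],Rt[0,1])),'x',Rt[:,0],'shift',1000*(o-s['position'][:2]))
print('tray corner',onz(c,(540/1.4,314/1.4),.045),'cal',onz(c,(528/1.4,145/1.4),0.35),onz(c,(528/1.4,145/1.4),0.0))
```

```text
[ 0.45574559 -0.03759585] [ 0.42547665 -0.19203008] 0.15737261546319664 -101.08933334209422 origin [ 0.44076763 -0.11401446]
jaw -11.566657030970601 x [-7.35166769e-04 -3.82481360e-04 -9.99999657e-01] shift [1.34195993 6.76282485]
tray corner [ 0.5296271  -0.15242366  0.045     ] cal [ 0.43146754 -0.04943315  0.35      ] [ 0.54742229 -0.05605399  0.        ]
```

Emit:
play_rows([
  [0.5,2,-35,0,0,0.5,40],
  [0.5,2,-40,0,0,0,40],
  [0,2,-36,0,0,0,36],
  [0,0,-20,0,0,0,36],
  [0,0,-8,0,0,0,36],
  [0,0,0,0,0,0,36],
], grip_force=60)

```text
clock: 2.95
position: [0.4408, -0.1131, 0.0024]
tool_rot: [-2.164, 1.57, 2.359]
force: [0.4, -0.1, 1.4]
grip_width: 0.036
```

Emit:
play_rows([
  [0,0,0,0,0,0,0],
  [0,0,0,0,0,0,0],
  [0,0,0,0,0,0,0],
  [0,0,0,0,0,0,0],
])

```text
clock: 3.45
position: [0.4413, -0.1134, 0.0033]
tool_rot: [1.832, 1.569, 0.071]
force: [-1.6, 0.9, 11.8]
grip_width: 0.0104
```

Emit:
play_rows([
  [0,0,40,0,0,0,0],
  [0,0,55,0,0,0,0],
  [6,-10,35,0,0,-9.9,0],
  [12,-20,20,0,0,-9.9,0],
  [14,-27,20,0,0,-9.9,0],
  [14,-27,20,0,0,-9.9,0],
  [14,-27,20,0,0,-9.9,0],
  [14,-27,18,0,0,-9.9,0],
])

```text
clock: 4.45
position: [0.5151, -0.252, 0.2317]
tool_rot: [-3.128, 1.57, 0.352]
force: [0.1, -0.0, -1.8]
grip_width: 0.0105
```

Emit:
play_rows([
  [14,-27,0,0,0,-9.9,0],
  [14,-27,0,0,0,-9.9,0],
  [14,-27,0,0,0,-9.9,0],
  [13,-28,0,0,0,-9.8,0],
  [0,0,0,-3.4,-9.4,0,0],
  [0,0,0,-3.4,-9.4,0,0],
  [0,0,0,-3.5,-9.4,0,0],
  [0,0,0,0,0,0,0],
])

```text
clock: 5.45
position: [0.5675, -0.3595, 0.2306]
tool_rot: [-3.141, 1.045, -0.347]
force: [0.6, -0.4, -0.3]
grip_width: 0.0103
```

Run:
```python
from h import *
o=telemetry.observe();print(o['qpos'],o['position'],o['force'],o['grip_width']);Rt=R.from_euler('xyz',o['tool_rot']).as_matrix();print(Rt)
np.savez('w2.npz',**dict(zip('Krt',cam('wrist'))))
snap('wrist','w2.png',None,1.4)
```

```text
[ 0.02000387  0.49033508  0.68109539  1.96389501 -1.07536224  0.46565274
 -0.44595441] [ 0.56745271 -0.35949811  0.23060238] [ 0.61646639 -0.43162061 -0.27218409] 0.010250150367979813
[[ 4.71684930e-01 -3.40685155e-01 -8.13293890e-01]
 [-1.70794375e-01 -9.40177433e-01  2.94780724e-01]
 [-8.65067979e-01 -1.37603665e-04 -5.01654635e-01]]
```

View pics/w2.png

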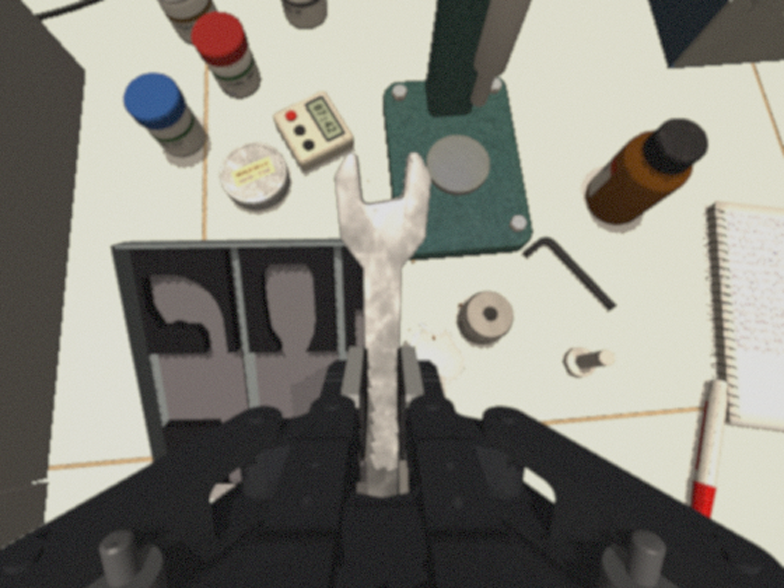

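The wrist view shows both pockets clearly. The hook pocket's shank is at u≈218 and it bends left. The spanner pocket runs u≈268–313 in the middle bay. The trough's upper edge is at v≈353 and its lower edge at v≈420. The gripped spanner is straight at u≈383.

Run:
```python
from h import *
from scipy.optimize import least_squares
c=cam('scene');z=np.load('w2.npz');w=(z['K'],z['r'],z['t'])
px=lambda x,y:np.array([195+x/3.5,150+y/3.5]); wp=lambda x,y:np.array([x/1.4,y/1.4])
def T(p,q):return R.from_euler('z',p[2]).apply(q)+[p[0],p[1],0]
def f(p):
    h=.0885;W=.091;H=p[3]
    A=[((-h,W,.045),px(243,143)),((-h,-W,.045),px(296,316)),((H,W,.14),px(470,10)),((H,-W,.14),px(563,188)),((-h,-W,0),px(295,362)),((h,-W,0),px(543,318))]
    r=[proj(c,T(p,q))-o for q,o in A]
    r+=[ (proj(w,T(p,(H,W,.14)))-wp(115,245))*2]
    return np.concatenate(r)
s=least_squares(f,[.59,-.29,-.35,.085]);print(s.x,np.degrees(s.x[2]));print(f(s.x).reshape(-1,2).round(1).tolist())
p=s.x
Rs=R.from_euler('z',p[2]).as_matrix()@R.from_euler('y',-np.pi/6).as_matrix() # slope frame
O=T(p,(-.0885,0,.045))
for D in(0,-.004,-.011,-.015):
    g=lambda x,y:(Rs.T@(onplane(w,wp(x,y),O+Rs[:,2]*D,Rs[:,2])-O)*1000).round(1)[:2].tolist()
    print(D,'hiL',g(115,245),'div1',g(235,248),g(255,418),'div2',g(338,246),g(345,340),'up',g(155,355),g(300,353),'low',g(168,420),'hiEdge',g(235,244),'sp',g(268,300),g(313,300),g(283,352),g(310,352),'hook',g(212,352),g(229,352))
```

```text
[ 0.59671676 -0.29066747 -0.33619621  0.07918114] -19.26262365215349
[[-0.4, -1.0], [0.4, 1.9], [0.2, -0.7], [-1.9, -1.6], [0.5, 1.0], [-0.0, 1.5], [-0.1, -0.3]]
0 hiL [192.8, 90.0] div1 [190.1, 15.5] [68.4, 14.4] div2 [190.7, -49.1] [127.1, -51.3] up [117.9, 77.1] [118.1, -20.6] low [67.7, 76.0] hiEdge [192.7, 15.2] sp [155.8, -2.3] [155.4, -31.5] [118.9, -9.2] [118.7, -27.4] hook [119.6, 38.5] [119.4, 27.1]
-0.004 hiL [192.2, 92.5] div1 [189.4, 16.8] [65.9, 15.8] div2 [190.0, -48.7] [125.5, -51.0] up [116.0, 79.4] [116.2, -19.8] low [65.1, 78.3] hiEdge [192.0, 16.6] sp [154.5, -1.2] [154.2, -30.8] [117.1, -8.2] [116.9, -26.7] hook [117.8, 40.3] [117.6, 28.7]
-0.011 hiL [191.0, 96.9] div1 [188.2, 19.3] [61.4, 18.2] div2 [188.8, -48.0] [122.5, -50.3] up [112.9, 83.5] [113.1, -18.3] low [60.6, 82.4] hiEdge [190.8, 19.0] sp [152.4, 0.8] [152.0, -29.7] [114.0, -6.5] [113.7, -25.4] hook [114.6, 43.3] [114.5, 31.4]
-0.015 hiL [190.3, 99.5] div1 [187.5, 20.7] [58.8, 19.5] div2 [188.1, -47.6] [120.9, -50.0] up [111.0, 85.9] [111.3, -17.5] low [58.0, 84.7] hiEdge [190.1, 20.4] sp [151.1, 1.9] [150.8, -29.0] [112.2, -5.5] [111.9, -24.7] hook [112.8, 45.0] [112.7, 33.0]
```

```bash
cat >> h.py <<'E'
YAW=np.radians(-19.1)
Rs=R.from_euler('z',YAW).as_matrix()@R.from_euler('y',-np.pi/6).as_matrix()
p=[.59672,-.29067]
O=R.from_euler('z',-.33620).apply([-.0885,0,.045])+[p[0],p[1],0]
Rdes=Rs@np.array([[0,0,-1],[0,-1,0],[-1,0,0]]).astype(float) # tool x=-n, y=-ys, z=-xs
def S(P): return (Rs.T@(np.array(P)-O)*1000)
def Wd(s): return O+Rs@(np.array(s)/1000)
def rotneed(o):
    Rt=R.from_euler('xyz',o['tool_rot']); return np.degrees((R.from_matrix(Rdes)*Rt.inv()).as_rotvec())
E
python3 - <<'E'
from h import *
o=telemetry.observe()
print(S(o['position']),Wd([93,-15.3,13.3]),'move',1000*(Wd([93,-15.3,13.3])-o['position']),'rot',rotneed(o))
E
```

```text
[166.77420733 -74.80802084 118.78615844] [ 0.57799085 -0.30010962  0.10301814] move [   8.93849979   59.87962205 -128.24079662] rot [-0.01056662  0.06526203  0.76533997]
```

Emit:
play_rows([
  [3,30,0,0,0,0.8,0],
  [3,30,-10,0,0,0,0],
  [2,0,-35,0,0,0,0],
  [1,0,-40,0,0,0,0],
  [0,0,-28,0,0,0,0],
  [0,0,-15,0,0,0,0],
  [0,0,0,0,0,0,0],
])

```text
clock: 6.38
position: [0.5854, -0.3064, 0.1245]
tool_rot: [-3.138, 1.076, -0.325]
force: [0.2, 0.5, -0.2]
grip_width: 0.0102
```

Run:
```python
from h import *
o=telemetry.observe();print(S(o['position']),rotneed(o),o['force'])
np.savez('w3.npz',**dict(zip('Krt',cam('wrist'))))
snap('wrist','w3.png',(130,60,430,285),2.6)
```

```text
[111.61124359 -18.77990104  27.41122304] [-0.63582969 -1.53227049 -0.27247615] [ 0.22999373  0.45941377 -0.16805244]
```

View pics/w3.png

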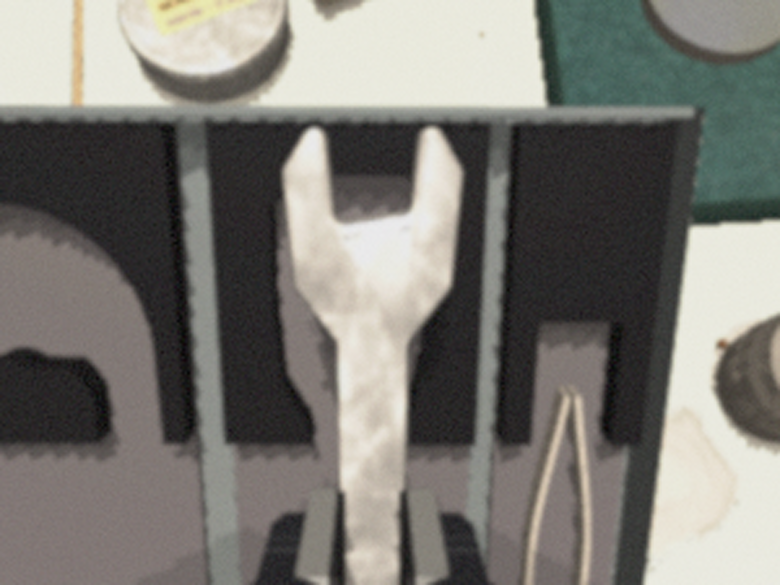

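Run:
```python
from h import *
z=np.load('w3.npz');w=(z['K'],z['r'],z['t']);print(z['K'])
o=telemetry.observe();print('q',o['qpos'],o['qd'].round(3));
Rt=R.from_euler('xyz',o['tool_rot']).as_matrix();P=o['position']
C=lambda x,y:(130+x/2.6,60+y/2.6)
# spanner in tool frame: top plane at tool x = +3.3-9 mm
def tl(x,y,d):return (Rt.T@(onplane(w,C(x,y),P+Rt[:,0]*d,Rt[:,0])-P)*1000).round(1)
for n,q in dict(tipL=(314,126),tipR=(432,126),shL=(340,440),shR=(407,440),shL2=(345,580),shR2=(401,580)).items():print(n,tl(*q,-.0057))
for D in(-4,-15):
  for n,q in dict(div1=(210,440),div1b=(190,125),div2=(490,440),div2b=(500,125),up1=(20,443),up2=(270,443),spL=(278,220),neckL=(315,440),headTop=(350,178),headR=(412,182),hookL=(112,440),hookR=(163,440),hiR=(700,110)).items():
    print(D,n,S(onplane(w,C(*q),Wd([0,0,D]),Rs[:,2])).round(1)[:2],end=' ')
  print()
```

```text
[[300.21187871   0.         272.6971869 ]
 [  0.         300.21187871 208.77986566]
 [  0.           0.           1.        ]]
q [ 0.25059115  0.57196837  0.21871773  2.03171565 -1.26180528  0.1635353
 -0.27567763] [-0.006 -0.021 -0.002  0.011 -0.006 -0.009  0.005]
tipL [ -5.7  -8.4 -76.4]
tipR [ -5.7  11.2 -76.4]
shL [ -5.7  -4.7 -21.1]
shR [ -5.7   7.7 -21.1]
shL2 [-5.7 -4.   8.1]
shR2 [-5.7  6.9  8.1]
-4 div1 [118.   18.5] -4 div1b [188.6  18.4] -4 div2 [118.3 -47.7] -4 div2b [188.8 -46.2] -4 up1 [117.   63.6] -4 up2 [117.3   4.4] -4 spL [169.2   0.7] -4 neckL [118.1  -6.3] -4 headTop [178.1 -14.9] -4 headR [177.3 -28.1] -4 hookL [117.9  41.7] -4 hookR [117.9  29.7] -4 hiR [191.9 -87.4] 
-15 div1 [113.5  21. ] -15 div1b [188.7  20.9] -15 div2 [113.8 -49.5] -15 div2b [188.9 -47.9] -15 up1 [112.5  69. ] -15 up2 [112.8   5.9] -15 spL [168.1   2.1] -15 neckL [113.6  -5.4] -15 headTop [177.5 -14.6] -15 headR [176.6 -28.6] -15 hookL [113.4  45.7] -15 hookR [113.5  32.8] -15 hiR [192.2 -91.7]
```

The commanded pose stalled because q5 is at -1.26 and q6 at 0.16, both at their range limits. I'll fit a kinematic model from the logged states and look for a branch that reaches the seat.

```bash
cat > kin.py <<'E'
from h import *
from scipy.optimize import least_squares
import itertools
data=[([-1.30219909,0.52190239,-0.03634386,1.59984568,0.02118989,1.02111604,-0.11276842],[0.20765402,0.58923233,0.23085324],R.from_matrix(np.array([[0,.332,.943],[-.001,.943,-.332],[-1,-.001,0]]))),
([-0.19393713,0.43346363,0.43162452,2.13119044,-0.29870326,0.63416297,0.24000704],[0.43951747,-0.12270237,0.14087222],R.from_euler('xyz',[-0.16765417,1.56940485,-1.94360801])),
([0.02000387,0.49033508,0.68109539,1.96389501,-1.07536224,0.46565274,-0.44595441],[0.56745271,-0.35949811,0.23060238],R.from_matrix(np.array([[.471684930,-.340685155,-.813293890],[-.170794375,-.940177433,.294780724],[-.865067979,-.000137603665,-.501654635]])))]
def fk(q,L,sg=None):
    sg=SG if sg is None else sg
    z=lambda a:R.from_euler('z',a).as_matrix(); y=lambda a:R.from_euler('y',a).as_matrix()
    M=z(sg[0]*q[0]);P=np.array([0,0,L[0]])+M@[L[4],0,0]
    M=M@y(q[1])@z(sg[1]*q[2]);P=P+M@[L[5],0,L[1]]
    M=M@y(q[3])@z(sg[2]*q[4]);P=P+M@[L[6],0,L[2]]
    M=M@y(q[5])@z(sg[3]*q[6]);P=P+M@[0,0,L[3]]
    return P,M
# M z-axis = tool x ; constant tool rot C: tool = M@C
def fit(sg):
    def f(L):
        r=[]
        for q,p,Rt in data:
            P,M=fk(q,L,sg);C=R.from_euler('z',L[7]).as_matrix()@np.array([[0,0,1],[0,1,0],[1,0,0]])@np.diag([1,1,-1])
            r+=list(P-p)+list(.3*(M@C-Rt.as_matrix()).ravel())
        return np.array(r)
    best=None
    for a in(0,1.57,3.14,-1.57):
        s=least_squares(f,[.35,.4,.4,.25,0,0,0,a])
        if best is None or s.cost<best.cost:best=s
    return best,f(best.x)
E
python3 - <<'E'
from kin import *
o=telemetry.observe();data.append((o['qpos'],o['position'],R.from_euler('xyz',o['tool_rot'])))
for sg in itertools.product([-1],[1,-1],[1,-1],[1,-1]):
    b,r=fit(sg);print(sg,b.cost,b.x.round(4),abs(r).max().round(4))
E
```

```text
(-1, 1, 1, 1) 0.6913717422204086 [-1.676   1.9526  0.2583 -0.0753  0.0387 -0.667   0.0549 -2.5788] 0.4899
(-1, 1, 1, -1) 0.4306388326134867 [-1.676   1.9526  0.2583 -0.0753  0.0387 -0.667   0.0549  3.4792] 0.49
(-1, 1, -1, 1) 0.2320274376812794 [-1.6459  1.9244  0.242   0.0294  0.0924 -0.7614 -0.0142 -4.0784] 0.3563
(-1, 1, -1, -1) 0.17987894433903667 [-1.6459  1.9244  0.242   0.0294  0.0924 -0.7614 -0.0142  1.983 ] 0.2835
(-1, -1, 1, 1) 0.6788459324009446 [ 0.2694  0.4355  0.3762  0.323   0.2094 -0.146  -0.0297 -3.4615] 0.3727
(-1, -1, 1, -1) 0.4256720051118672 [ 0.2694  0.4355  0.3762  0.323   0.2094 -0.146  -0.0297  2.7741] 0.3113
(-1, -1, -1, 1) 0.0912311231615397 [ 0.2989  0.588   0.4091  0.3631 -0.0912  0.0502 -0.0395  1.879 ] 0.1902
(-1, -1, -1, -1) 0.0024343719618450284 [ 0.2989  0.588   0.4091  0.3631 -0.0912  0.0502 -0.0395  1.5707] 0.0616
```

```bash
cat >> kin.py <<'E'
SG=(-1,-1,-1,-1)
C0=np.array([[0,0,1],[0,1,0],[1,0,0]])@np.diag([1,1,-1])
E
python3 - <<'E'
from kin import *
o=telemetry.observe();data.append((o['qpos'],o['position'],R.from_euler('xyz',o['tool_rot'])))
C1=lambda a:R.from_euler('z',a).as_matrix()@C0
b,r=fit(SG)
for q,p,Rt in data:
    P,M=fk(q,b.x);print((P-p).round(4),np.degrees((R.from_matrix(M@C1(b.x[7])).inv()*Rt).as_rotvec()).round(2))
# with joint offsets
def f(x):
    r=[]
    for q,p,Rt in data:
        P,M=fk(np.array(q)+x[8:15],x);r+=list(P-p)+list(.3*(M@C1(x[7])-Rt.as_matrix()).ravel())
    return np.r_[r,1e-4*x[8:]]
s=least_squares(f,np.r_[b.x,np.zeros(7)]);print(s.cost,s.x.round(4),abs(s.fun).max())
print(np.linalg.norm(np.reshape(data[0][2].as_matrix(),(3,3))))
E
```

```text
[-0.0616  0.0075  0.0093] [-0.01 -0.01 -0.  ]
[0.0051 0.0211 0.0033] [0. 0. 0.]
[-0.0032 -0.0115  0.0011] [ 0. -0.  0.]
[ 0.0054  0.0091 -0.0137] [ 0. -0.  0.]
0.00024749293349545816 [ 0.3218  0.5243  0.4054  0.3193 -0.0159  0.0387  0.0016  1.502   0.107
 -0.0094 -0.0194 -0.0128  0.0159  0.028   0.0032] 0.010582665613686065
1.7320508075688779
```

```bash
cat >> kin.py <<'E'
C1=R.from_euler('z',np.pi/2).as_matrix()@C0
def chain(q):
    z=lambda a:R.from_euler('z',-a).as_matrix(); y=lambda a:R.from_euler('y',a).as_matrix()
    A=z(q[0]);B=A@y(q[1])@z(q[2]);C=B@y(q[3])@z(q[4]);D=C@y(q[5])@z(q[6]);return A,B,C,D
def cols(q):  # linear in params: base z, A(x,y), B(x,y,z), C(x,y,z), D(x,y,z)
    A,B,C,D=chain(q);return np.c_[[0,0,1],A[:,:2],B,C,D]
E
python3 - <<'E'
from kin import *
o=telemetry.observe();data.append((o['qpos'],o['position'],0))
M=np.vstack([cols(q) for q,_,_ in data]);y=np.concatenate([p for _,p,_ in data])
names='bz Ax Ay Bx By Bz Cx Cy Cz Dx Dy Dz'.split()
for sel in (['bz','Bz','Cz','Dz'],['bz','Ay','By','Cy','Bz','Cz','Dz'],['bz','Ax','Ay','Bz','Cz','Dz','By','Cy','Bx'],names):
    i=[names.index(n) for n in sel];x,res,rk,sv=np.linalg.lstsq(M[:,i],y,rcond=None);print(dict(zip(sel,x.round(4))),rk,abs(M[:,i]@x-y).max())
# base offset
B=np.vstack([np.eye(3)[:,:2]]*4);i=[names.index(n) for n in['bz','Bz','Cz','Dz','Bx','Cx']];MM=np.c_[M[:,i],B];x=np.linalg.lstsq(MM,y,rcond=None)[0];print(x.round(4),abs(MM@x-y).max())
E
```

```text
{'bz': np.float64(0.5523), 'Bz': np.float64(0.3837), 'Cz': np.float64(0.5125), 'Dz': np.float64(0.3638)} 4 0.05913747710185932
{'bz': np.float64(0.3203), 'Ay': np.float64(-0.0213), 'By': np.float64(-0.0375), 'Cy': np.float64(-0.0004), 'Bz': np.float64(0.5297), 'Cz': np.float64(0.4207), 'Dz': np.float64(0.3279)} 7 4.198917699649307e-09
{'bz': np.float64(0.3203), 'Ax': np.float64(0.0), 'Ay': np.float64(-0.0213), 'Bz': np.float64(0.5297), 'Cz': np.float64(0.4207), 'Dz': np.float64(0.3279), 'By': np.float64(-0.0375), 'Cy': np.float64(-0.0004), 'Bx': np.float64(-0.0)} 9 3.6234273498303438e-09
{'bz': np.float64(0.3203), 'Ax': np.float64(-0.0), 'Ay': np.float64(-0.0213), 'Bx': np.float64(-0.0), 'By': np.float64(-0.0375), 'Bz': np.float64(0.5298), 'Cx': np.float64(0.0), 'Cy': np.float64(-0.0003), 'Cz': np.float64(0.4207), 'Dx': np.float64(0.0), 'Dy': np.float64(-0.0), 'Dz': np.float64(0.3279)} 12 8.881784197001252e-16
[ 0.3433  0.4843  0.486   0.2746 -0.0321 -0.0077  0.0253 -0.039 ] 0.030857432535924517
```

The kinematics fit is exact to 4e-9 m. I'll now search IK families for the seat poses, for both the current grasp and its half turn.

```bash
cat >> kin.py <<'E'
LP=None
def params():
    o=telemetry.observe();d=data[:3]+[(o['qpos'],o['position'],0)]
    i=[0,2,4,5,7,8,11];M=np.vstack([cols(q)[:,i] for q,_,_ in d]);y=np.concatenate([p for _,p,_ in d])
    return np.linalg.lstsq(M,y,rcond=None)[0]
I=[0,2,4,5,7,8,11]
lo=np.array([-2.91,-.3,-1.5,.17,-1.26,.16,-2.52]);hi=np.array([2.91,2.13,1.42,2.43,4.41,1.93,2.52])
def FK(q,x): return cols(q)[:,I]@x, chain(q)[3]@C1
def ik(P,Rm,x,q0,marg=.02,w=1e-3,qn=None):
    qn=q0 if qn is None else qn
    def f(q):
        p,M=FK(q,x);return np.r_[(p-P)*5,R.from_matrix(M.T@Rm).as_rotvec(),w*(q-qn)]
    return least_squares(f,np.clip(q0,lo+marg+1e-3,hi-marg-1e-3),bounds=(lo+marg,hi-marg))
def ok(s,P,Rm,x):
    p,M=FK(s.x,x);return np.linalg.norm(p-P)<1e-3 and R.from_matrix(M.T@Rm).magnitude()<.005
E
python3 - <<'E'
from kin import *
x=params();np.save('x.npy',x);rng=np.random.default_rng(0)
flip=np.diag([1.,-1,-1])
for n,s in (('sp',[93,-15,-11]),('hook',[98,37,-11])):
  for fl in(0,1):
    Rm=Rdes@flip if fl else Rdes
    sols=[]
    for k in range(60):
        q0=lo+(hi-lo)*rng.random(7);P=Wd(s);r=ik(P,Rm,x,q0)
        if ok(r,P,Rm,x):sols.append((np.min(np.minimum(r.x-lo,hi-r.x)),r.x))
    sols.sort(key=lambda t:-t[0]);print(n,fl,len(sols))
    for m,q in sols[:6]:print(round(m,2),q.round(2))
E
```

```text
sp 0 21
0.1 [0.09 0.7  0.43 2.07 4.31 0.31 0.37]
0.1 [-0.35  1.24  1.3   2.09  4.31  1.11  0.  ]
0.08 [-0.33  1.16  1.23  2.09  4.33  1.02  0.03]
0.05 [-0.26  0.99  1.02  2.09  4.36  0.79  0.11]
0.05 [-0.26  0.98  1.02  2.09  4.36  0.78  0.12]
0.04 [-0.13  0.82  0.77  2.08  4.37  0.55  0.21]
sp 1 35
0.41 [ 1.15  0.91 -1.08  2.02  1.71  0.67  0.25]
0.41 [ 1.15  0.91 -1.08  2.02  1.71  0.67  0.25]
0.41 [ 1.11  0.86 -1.    2.02  1.7   0.6   0.22]
0.38 [ 1.17  0.94 -1.12  2.02  1.72  0.71  0.27]
0.25 [ 0.95  0.75 -0.75  2.03  1.71  0.41  0.12]
0.24 [ 1.24  1.04 -1.26  2.01  1.74  0.85  0.32]
hook 0 14
0.07 [-0.43  1.13  1.2   2.1   4.34  0.93 -0.04]
0.06 [-0.24  0.82  0.78  2.09  4.35  0.51  0.13]
0.06 [-0.39  1.02  1.08  2.09  4.35  0.79  0.01]
0.05 [0.04 0.67 0.36 2.07 4.19 0.21 0.42]
0.05 [-0.32  0.9   0.92  2.09  4.36  0.63  0.07]
0.04 [-0.47  1.32  1.38  2.1   4.3   1.16 -0.13]
hook 1 26
0.41 [ 1.04  0.89 -1.06  2.02  1.72  0.7   0.14]
0.4 [ 0.97  0.82 -0.94  2.03  1.71  0.6   0.09]
0.39 [ 0.93  0.8  -0.88  2.03  1.71  0.55  0.07]
0.37 [ 0.91  0.78 -0.85  2.03  1.71  0.53  0.06]
0.29 [ 0.84  0.74 -0.74  2.03  1.72  0.45  0.02]
0.25 [ 1.13  1.03 -1.25  2.02  1.75  0.89  0.21]
```

```bash
cat >> kin.py <<'E'
def jac(q,x):
    p,M=FK(q,x);J=np.zeros((6,7))
    for i in range(7):
        d=np.array(q,float);d[i]+=1e-6;pp,MM=FK(d,x);J[:3,i]=(pp-p)/1e-6;J[3:,i]=R.from_matrix(MM@M.T).as_rotvec()/1e-6
    return J
def sim(q,rows,x,k=0,sub=5,mid=None,lam=1e-4):
    q=np.array(q,float);P,M=FK(q,x);tr=[q.copy()]
    for r in rows:
        for j in range(sub):
            P=P+np.array(r[:3])/1000/sub;M=R.from_rotvec(np.radians(r[3:6])/sub).as_matrix()@M
            for it in range(3):
                p,m=FK(q,x);e=np.r_[P-p,R.from_matrix(M@m.T).as_rotvec()];J=jac(q,x)
                Ji=J.T@np.linalg.inv(J@J.T+lam*np.eye(6));dq=Ji@e
                if mid is not None and it==0:dq=dq+(np.eye(7)-Ji@J)@(k*(mid-q))
                q=np.clip(q+dq,lo,hi)
        tr.append(q.copy())
    return np.array(tr)
E
python3 - <<'E'
from kin import *
x=np.load('x.npy');np.set_printoptions(suppress=True,precision=2)
rows=[[23,-48,-4,0,0,-5.5]]*7+[[9,-47,-8,0,0,-5.5]]*5+[[9,-46,-8,0,0,-5.5],[9,-46,-7,0,0,-5.5],[8,-46,-7,0,0,-5]]
print('real',np.array(data[1][0]))
for k,mid in((0,None),(.05,np.array(data[0][0])),(.05,(lo+hi)/2),(.05,np.zeros(7))):
    print(k,sim(data[0][0],rows,x,k,mid=mid)[-1])
rows2=[[0.5,6,-139,0,0,.5]]+[[0,0,95,0,0,0],[12,-20,40,0,0,-9.9]]+[[14,-27,15,0,0,-9.9]]*5+[[14,-27,0,0,0,-9.9]]*4+[[0,0,0,-3.4,-9.4,0]]*3
print('real',np.array(data[2][0]))
for k,mid in((0,None),(.02,np.array(data[0][0])),(.05,np.array(data[0][0])),(.05,(lo+hi)/2)):print(k,sim(data[1][0],rows2,x,k,mid=mid)[-1])
E
```

```text
real [-0.19  0.43  0.43  2.13 -0.3   0.63  0.24]
0 [-0.2   0.43  0.43  2.13 -0.3   0.63  0.24]
0.05 [-0.19  0.43  0.42  2.13 -0.29  0.63  0.23]
0.05 [ 0.42  0.41 -0.36  2.1   0.23  0.66 -0.29]
0.05 [ 0.1   0.4   0.04  2.12 -0.03  0.63 -0.03]
real [ 0.02  0.49  0.68  1.96 -1.08  0.47 -0.45]
0 [ 0.1   0.54  0.62  1.92 -1.11  0.46 -0.41]
0.02 [ 0.19  0.51  0.48  1.92 -0.98  0.4  -0.51]
0.05 [ 0.21  0.5   0.45  1.92 -0.95  0.39 -0.54]
0.05 [ 0.64  0.46 -0.14  1.9  -0.12  0.28 -1.28]
```

Run:
```python
from kin import *
x=np.load('x.npy');np.set_printoptions(suppress=True,precision=2)
o=telemetry.observe();q=o['qpos'];P=o['position'];Rt=R.from_euler('xyz',o['tool_rot'])
down=lambda a:R.from_matrix(np.c_[[0,0,-1],[np.cos(a),np.sin(a),0],np.cross([0,0,-1],[np.cos(a),np.sin(a),0])])
rv=(down(np.radians(-109.1))*Rt.inv());print('untilt',np.degrees(rv.as_rotvec()))
u=np.degrees(rv.as_rotvec())
rows=[[0,0,40,0,0,0]]*2+[[0,0,15]+list(u/4)]*4
A=sim(q,rows,x);print(A[-1])
p=P+[0,0,.14];t=np.array([.441,-.1134,.14]);d=(t-p)*1000;print('delta',d)
B=sim(A[-1],[list(d/10)+[0,0,9.8]]*10+[[0,0,-45,0,0,0]]*3,x);print('place',B[-1]);
Cc=sim(B[-1],[[0,0,50,0,0,0]]*4+[[0,0,0,0,0,10]]*18,x);print(Cc[4::3])
D=sim(Cc[-1],[[0,0,-50,0,0,0]]*4,x);print('regrasp',D[-1])
E=sim(D[-1],[[0,0,55,0,0,0]]*4+[[12.5,-22,0,0,0,-9.8]]*10,x);print(E[4::3])
n=Rs[:,1]*-30/4
F=sim(E[-1],[[0,0,0]+list(n)]*4,x);print('tilt',F[-1])
pf=FK(F[-1],x)[0];d=(Wd([93,-15,-11])-pf)*1000
G=sim(F[-1],[list(d/8)+[0,0,0]]*8,x);print('seat',d,G[-1],FK(G[-1],x)[1]-Rdes@np.diag([1,-1,-1]))
```

```text
untilt [ 9.14 26.87 -0.26]
[-0.12  0.72  0.9   1.49 -0.58  1.22 -1.04]
delta [-144.4   192.72 -125.06]
place [-0.03  0.69  0.2   2.18 -0.43  0.31  0.35]
[[-0.26  0.32  0.47  2.08 -0.2   0.79  0.14]
 [-0.16  0.3   0.35  2.07 -0.15  0.79  0.61]
 [-0.07  0.3   0.23  2.07 -0.09  0.79  1.07]
 [ 0.02  0.29  0.12  2.06 -0.05  0.79  1.55]
 [ 0.11  0.29  0.01  2.06 -0.    0.79  2.03]
 [ 0.2   0.29 -0.1   2.05  0.04  0.8   2.51]
 [ 0.92  0.45 -1.03  2.02  0.48  0.93  2.52]]
regrasp [ 0.64  0.76 -0.69  2.15  0.95  0.57  2.12]
[[ 0.96  0.43 -1.08  2.    0.46  0.98  2.52]
 [ 0.92  0.48 -0.9   1.87  0.44  1.01  2.19]
 [ 0.86  0.53 -0.74  1.72  0.41  1.04  1.83]
 [ 0.8   0.6  -0.59  1.56  0.36  1.09  1.47]]
tilt [ 0.87  0.42 -0.5   1.96  0.47  0.31  1.21]
seat [  23.53   29.6  -143.07] [ 0.69  0.66 -0.38  2.04  1.88  0.18 -0.22] [[-0.    0.06 -0.02]
 [-0.   -0.02 -0.06]
 [ 0.    0.03 -0.  ]]
```

```bash
cat > plan.py <<'E'
from kin import *
x=np.load('x.npy');np.set_printoptions(suppress=True,precision=2)
n=Rs[:,1]*-30
def go(q,target,Rm,N,split=None):
    p,M=FK(q,x);rv=np.degrees(R.from_matrix(Rm@M.T).as_rotvec());d=(np.array(target)-p)*1000
    return sim(q,[list(d/N)+list(rv/N)]*N,x),d,rv
E
python3 - <<'E'
from plan import *
D=np.array([.64,.76,-.69,2.15,.95,.57,2.12])
Rf=Rdes@np.diag([1,-1,-1])
for ex in(0,15,30,40):
  for tiltfirst in(0,1,2):
    L=sim(D,[[0,0,55,0,0,0]]*4+[[0,0,0,0,0,ex/4]]*4,x);q=L[-1];T=[L]
    if tiltfirst==1: T.append(sim(q,[[0,0,0]+list(R.from_euler('z',98+ex,degrees=True).apply(n)/4)]*4,x));q=T[-1][-1]
    if tiltfirst<2:
      T.append(sim(q,[[12.5,-22,0,0,0,-(98+ex)/12]]*12,x));q=T[-1][-1]
      if not tiltfirst:T.append(sim(q,[[0,0,0]+list(n/4)]*4,x));q=T[-1][-1]
    T.append(go(q,Wd([105,-15,40]),Rf,8)[0] if tiltfirst<2 else go(q,Wd([105,-15,60]),Rf,14)[0]);q=T[-1][-1]
    T.append(go(q,Wd([93,-15,-11]),Rf,6)[0]);q=T[-1][-1]
    A=np.vstack(T[1:]);m=np.minimum(A-lo,hi-A).min()
    print(ex,tiltfirst,'minq6 %.2f'%A[:,5].min(),'step %.2f'%abs(np.diff(A,axis=0)).max(),q,'err',np.linalg.norm(FK(q,x)[1]-Rf).round(4))
E
```

```text
0 0 minq6 0.16 step 0.29 [ 0.74  0.67 -0.45  2.04  1.82  0.22 -0.08] err 0.0
0 1 minq6 0.16 step 0.22 [ 0.74  0.67 -0.45  2.04  1.82  0.22 -0.08] err 0.0
0 2 minq6 0.16 step 0.59 [ 0.71  0.67 -0.41  2.04  1.85  0.2  -0.12] err 0.0
15 0 minq6 0.16 step 0.22 [ 0.76  0.68 -0.47  2.04  1.8   0.23 -0.05] err 0.0
15 1 minq6 0.16 step 0.25 [ 0.74  0.67 -0.45  2.04  1.82  0.22 -0.07] err 0.0
15 2 minq6 0.16 step 0.28 [ 0.77  0.68 -0.49  2.04  1.79  0.24 -0.04] err 0.0
30 0 minq6 0.19 step 0.21 [ 0.79  0.69 -0.52  2.04  1.77  0.26 -0.01] err 0.0
30 1 minq6 0.16 step 0.23 [ 0.75  0.68 -0.47  2.04  1.8   0.23 -0.06] err 0.0
30 2 minq6 0.39 step 0.28 [ 0.97  0.76 -0.78  2.03  1.71  0.43  0.14] err 0.0
40 0 minq6 0.19 step 0.20 [ 0.79  0.69 -0.52  2.04  1.77  0.26 -0.01] err 0.0
40 1 minq6 0.16 step 0.22 [ 0.76  0.68 -0.48  2.04  1.8   0.24 -0.05] err 0.0
40 2 minq6 0.49 step 0.27 [ 1.05  0.82 -0.91  2.02  1.7   0.52  0.19] err 0.0
```

Emit:
play_rows([
  [0,0,40,0,0,0,0],
  [0,0,40,0,0,0,0],
  [0,0,15,3,9,0,0],
  [0,0,15,3,9,0,0],
  [-14,19,0,3,9,0,0],
  [-14,19,0,0,0,9.8,0],
  [-14,19,0,0,0,9.8,0],
  [-14,19,0,0,0,9.8,0],
])

```text
clock: 7.42
position: [0.5305, -0.2285, 0.2296]
tool_rot: [-2.973, 1.55, 0.362]
force: [0.8, -0.3, -1.1]
grip_width: 0.0103
```

Emit:
play_rows([
  [-14,19,0,0,0,9.8,0],
  [-14,19,0,0,0,9.8,0],
  [-14,19,0,0,0,9.8,0],
  [-14,19,0,0,0,9.8,0],
  [-14,19,0,0,0,9.8,0],
  [-14,20,0,0,0,9.8,0],
  [-4,4,0,0,0,9.8,0],
  [0,0,0,0,0,0,0],
])

```text
clock: 8.43
position: [0.4429, -0.1102, 0.2295]
tool_rot: [-2.978, 1.55, 1.547]
force: [-0.3, -1.0, -0.9]
grip_width: 0.01
```

```bash
cat >> kin.py <<'E'
def stat():
    o=telemetry.observe();Rt=R.from_euler('xyz',o['tool_rot']).as_matrix()
    print('t',o['clock'],'q',o['qpos'].round(2),'P',o['position'].round(4),'jaw',np.degrees(np.arctan2(Rt[1,1],Rt[0,1])).round(2),'x',Rt[:,0].round(4),'F',o['force'].round(1),'g',round(o['grip_width'],4));return o
E
python3 -c "
from kin import *
o=stat();Rt=R.from_euler('xyz',o['tool_rot'])
a=np.radians(-11.1);y=np.array([np.cos(a),np.sin(a),0]);X=np.array([0,0,-1.])
print(np.degrees((R.from_matrix(np.c_[X,y,np.cross(X,y)])*Rt.inv()).as_rotvec()))"
```

```text
t 8.425 q [-0.3   0.29  0.53  2.04 -0.22  0.86  0.17] P [ 0.4429 -0.1102  0.2295] jaw -10.73 x [ 5.000e-04  2.060e-02 -9.998e-01] F [-0.3 -1.  -0.9] g 0.01
[-1.17893536  0.03135789 -0.36824957]
```

Emit:
play_rows([
  [0,0,-50,-1.2,0,-0.4,0],
  [0,0,-55,0,0,0,0],
  [0,0,-55,0,0,0,0],
  [0,0,-40,0,0,0,0],
  [0,0,-18,0,0,0,0],
  [0,0,-6,0,0,0,0],
  [0,0,0,0,0,0,0],
  [0,0,0,0,0,0,0],
])

```text
clock: 9.43
position: [0.4435, -0.1106, 0.0054]
tool_rot: [0.968, 1.57, -0.797]
force: [0.2, -0.4, -1.0]
grip_width: 0.0105
```

Emit:
play_rows([
  [0,0,0,0,0,0,40],
  [0,0,0,0,0,0,40],
  [0,0,0,0,0,0,40],
  [0,0,40,0,0,0,40],
  [0,0,50,0,0,5,40],
  [0,0,50,0,0,10,40],
  [0,0,50,0,0,10,40],
  [0,0,0,0,0,10,40],
])

```text
clock: 10.42
position: [0.4444, -0.1107, 0.1978]
tool_rot: [0.998, 1.565, -0.15]
force: [0.4, 0.8, -1.3]
grip_width: 0.0398
```

Emit:
play_rows([
  [0,0,0,0,0,10,40],
  [0,0,0,0,0,10,40],
  [0,0,0,0,0,10,40],
  [0,0,0,0,0,10,40],
  [0,0,0,0,0,10,40],
  [0,0,0,0,0,10,40],
  [0,0,0,0,0,10,40],
  [0,0,0,0,0,10,40],
])

```text
clock: 11.42
position: [0.4427, -0.1105, 0.1946]
tool_rot: [-0.726, 1.57, -0.478]
force: [0.2, -0.2, 0.2]
grip_width: 0.04
```

Emit:
play_rows([
  [0,0,0,0,0,10,40],
  [0,0,0,0,0,10,40],
  [0,0,0,0,0,10,40],
  [0,0,0,0,0,10,40],
  [0,0,0,0,0,10,40],
  [0,0,0,0,0,10,40],
  [0,0,0,0,0,5,40],
  [0,0,0,0,0,0,40],
])

```text
clock: 12.42
position: [0.4388, -0.1101, 0.189]
tool_rot: [1.946, 1.552, -3.112]
force: [0.5, -0.4, -0.3]
grip_width: 0.04
```

```bash
python3 -c "
from kin import *
o=stat();Rt=R.from_euler('xyz',o['tool_rot'])
a=np.radians(168.9);y=np.array([np.cos(a),np.sin(a),0]);X=np.array([0,0,-1.])
print(np.degrees((R.from_matrix(np.c_[X,y,np.cross(X,y)])*Rt.inv()).as_rotvec()))
snap('wrist','w4.png',None,1.4)"
```

```text
t 12.425 q [ 0.76  0.42 -0.82  2.04  0.4   0.87  2.51] P [ 0.4388 -0.1101  0.189 ] jaw 160.2 x [-1.830e-02 -5.000e-04 -9.998e-01] F [ 0.5 -0.4 -0.3] g 0.04
[ 0.11035818 -1.04412561  8.69679438]
```

View pics/w4.png

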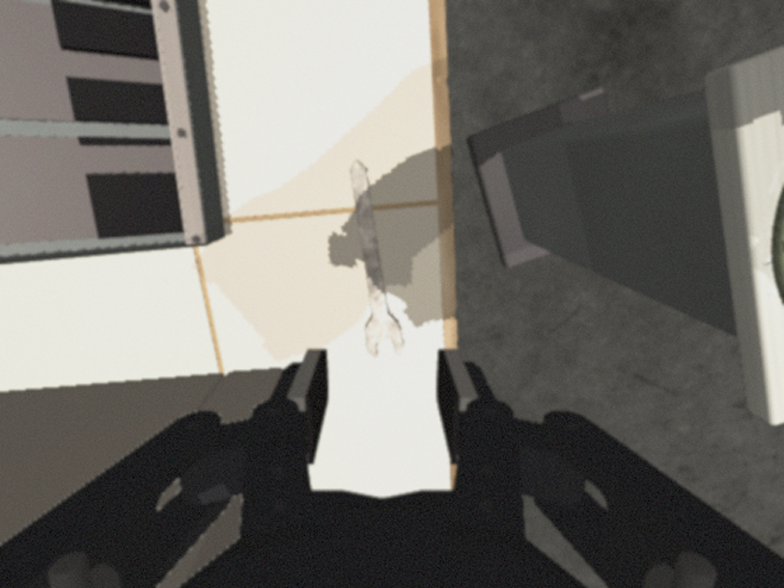

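The wrist view after the half turn shows the spanner lying where I put it, with its tail at (358,162) and fork at (384,350). The keeper and tail slots are at upper left.

```bash
python3 -c "
from kin import *
c=cam('wrist')
a=onz(c,(384/1.4,353/1.4),.007)[:2];b=onz(c,(358/1.4,160/1.4),.007)[:2]
d=b-a;L=np.linalg.norm(d);o=b-d/L*.0795
print(a,b,L,np.degrees(np.arctan2(d[1],d[0])),'origin',o)"
```

```text
[ 0.45940984 -0.03878323] [ 0.42508651 -0.1904774 ] 0.15552881261705767 -102.74943939499643 origin [ 0.4426312  -0.11293751]
```

Emit:
play_rows([
  [1,0,-30,0,-1,2.5,40],
  [1,0,-35,0,0,2,40],
  [1,0,-35,0,0,2,40],
  [1,0,-35,0,0,2,40],
  [1,0,-20,0,0,0,38],
  [0,0,-12,0,0,0,38],
  [0,0,0,0,0,0,38],
])

```text
clock: 13.35
position: [0.444, -0.1093, 0.0221]
tool_rot: [3.05, 1.567, -1.857]
force: [0.4, -0.1, 0.9]
grip_width: 0.038
```

```bash
python3 -c "
from kin import *
o=stat();Rt=R.from_euler('xyz',o['tool_rot'])
a=np.radians(168.9);y=np.array([np.cos(a),np.sin(a),0]);X=np.array([0,0,-1.])
print(np.degrees((R.from_matrix(np.c_[X,y,np.cross(X,y)])*Rt.inv()).as_rotvec()))"
```

```text
t 13.35 q [ 0.56  0.69 -0.59  2.15  0.79  0.53  2.31] P [ 0.444  -0.1093  0.0221] jaw 168.84 x [-0.001  -0.0035 -1.    ] F [ 0.4 -0.1  0.9] g 0.038
[ 0.19838446 -0.05825452  0.06266213]
```

Emit:
play_rows([
  [-0.5,-2,-10,0.2,0,0,38],
  [0,-1,-8,0,0,0,36],
  [0,0,0,0,0,0,25],
  [0,0,0,0,0,0,0],
  [0,0,0,0,0,0,0],
  [0,0,0,0,0,0,0],
  [0,0,0,0,0,0,0],
])

```text
clock: 14.22
position: [0.4437, -0.1125, 0.0045]
tool_rot: [0.074, 1.57, 1.45]
force: [-2.0, -0.8, 5.6]
grip_width: 0.01
```

```bash
cat > pl.py <<'E'
from plan import *
Rf=Rdes@np.diag([1,-1,-1])
def prow(r):print('[['+'], ['.join(', '.join(f'{v:.1f}' for v in a) for a in r)+']]')
E
python3 - <<'E'
from pl import *
o=stat();q=o['qpos']
for ex in(20,30,40):
    L=sim(q,[[0,0,45,0,0,0]]*5+[[0,0,0,0,0,ex/5]]*5,x)
    T,d,rv=go(L[-1],Wd([105,-15.3,45]),Rf,24)
    print(ex,L[-1],T[-1],abs(np.diff(T,axis=0)).max(0),T[:,5].min(),d,rv)
E
```

```text
t 14.225 q [ 0.54  0.73 -0.55  2.15  0.83  0.49  2.29] P [ 0.44 -0.11  0.  ] jaw 168.83 x [ 0.  0. -1.] F [-2.  -0.8  5.6] g 0.01
20 [ 1.17  0.75 -1.5   1.98  0.8   1.27  2.52] [ 0.95  0.61 -0.72  2.05  1.43  0.34  0.34] [0.05 0.01 0.06 0.01 0.1  0.05 0.18] 0.3395274934570742 [ 139.68 -162.22  -76.6 ] [  19.06  -30.92 -107.57]
30 [ 1.18  0.81 -1.5   1.99  0.85  1.34  2.52] [ 1.06  0.67 -0.89  2.05  1.48  0.45  0.34] [0.04 0.01 0.05 0.01 0.09 0.05 0.17] 0.44673090945425087 [ 155.81 -138.44  -57.51] [  17.43  -34.26 -108.71]
40 [ 1.19  0.86 -1.5   2.01  0.89  1.4   2.52] [ 1.14  0.73 -1.01  2.04  1.51  0.55  0.35] [0.03 0.01 0.04 0.01 0.08 0.05 0.16] 0.5396473118306091 [ 173.76 -119.72  -40.85] [  16.04  -37.75 -110.18]
```

Emit:
play_rows([
  [0,0,35,0,0,0,0],
  [0,0,45,0,0,0,0],
  [0,0,45,0,0,0,0],
  [0,0,45,0,0,4,0],
  [0,0,40,0,0,5,0],
  [0,0,10,0,0,5,0],
  [0,0,0,0,0,4,0],
  [0,0,0,0,0,0,0],
])

```text
clock: 15.22
position: [0.4425, -0.1105, 0.1979]
tool_rot: [1.044, 1.558, 2.695]
force: [-0.2, -0.0, -0.6]
grip_width: 0.0099
```

Run:
```python
from pl import *
o=stat();q=o['qpos']
for H in (45,):
    T,d,rv=go(q,Wd([105,-15.3,H]),Rf,24)
    print(T[::4],abs(np.diff(T,axis=0)).max(0),T[:,5].min(),d,rv)
    prow([list(d/24)+list(rv/24)])
    print([FK(t,x)[0].round(3) for t in T[::6]])
```

```text
t 15.225 q [ 1.13  0.77 -1.49  2.01  0.82  1.21  2.52] P [ 0.44 -0.11  0.2 ] jaw -175.38 x [-0.01  0.01 -1.  ] F [-0.2 -0.  -0.6] g 0.0099
[[ 1.13  0.77 -1.49  2.01  0.82  1.21  2.52]
 [ 1.2   0.76 -1.44  2.01  0.84  1.07  2.31]
 [ 1.25  0.75 -1.36  2.02  0.86  0.92  2.07]
 [ 1.26  0.72 -1.26  2.03  0.91  0.75  1.78]
 [ 1.22  0.67 -1.12  2.05  0.99  0.57  1.42]
 [ 1.1   0.62 -0.91  2.06  1.14  0.41  0.96]
 [ 0.95  0.61 -0.72  2.05  1.43  0.34  0.34]] [0.04 0.01 0.06 0.   0.08 0.04 0.17] 0.3390983001950775 [ 130.35 -187.79  -61.38] [  20.86  -28.13 -110.96]
[[5.4, -7.8, -2.6, 0.9, -1.2, -4.6]]
[array([ 0.44, -0.11,  0.2 ]), array([ 0.47, -0.16,  0.18]), array([ 0.51, -0.2 ,  0.17]), array([ 0.54, -0.25,  0.15]), array([ 0.57, -0.3 ,  0.14])]
```

Emit:
play_rows([
  [5.4,-7.8,0,0.9,-1.2,-4.6,0],
  [5.4,-7.8,0,0.9,-1.2,-4.6,0],
  [5.4,-7.8,0,0.9,-1.2,-4.6,0],
  [5.4,-7.8,0,0.9,-1.2,-4.6,0],
  [5.4,-7.8,0,0.9,-1.2,-4.6,0],
  [5.4,-7.8,0,0.9,-1.2,-4.6,0],
  [5.4,-7.8,0,0.9,-1.2,-4.6,0],
  [5.4,-7.8,0,0.9,-1.2,-4.6,0],
])

```text
clock: 16.23
position: [0.4872, -0.1709, 0.2002]
tool_rot: [-0.644, 1.364, 0.365]
force: [0.1, 0.3, -1.4]
grip_width: 0.01
```

Emit:
play_rows([
  [5.4,-7.8,0,0.9,-1.2,-4.6,0],
  [5.4,-7.8,0,0.9,-1.2,-4.6,0],
  [5.4,-7.8,0,0.9,-1.2,-4.6,0],
  [5.4,-7.8,0,0.9,-1.2,-4.6,0],
  [5.4,-7.8,0,0.9,-1.2,-4.6,0],
  [5.4,-7.8,0,0.9,-1.2,-4.6,0],
  [5.4,-7.8,0,0.9,-1.2,-4.6,0],
  [5.4,-7.8,0,0.9,-1.2,-4.6,0],
])

```text
clock: 17.23
position: [0.5306, -0.2333, 0.2005]
tool_rot: [-0.334, 1.176, 0.018]
force: [0.4, 0.1, -0.3]
grip_width: 0.0101
```

Run:
```python
from pl import *
o=stat();q=o['qpos']
T,d,rv=go(q,Wd([105,-15.3,30]),Rf,10)
print(T[-1],abs(np.diff(T,axis=0)).max(0),T[:,5].min(),d,rv)
prow([list(d/10)+list(rv/10)])
```

```text
t 17.225 q [ 1.28  0.62 -1.21  2.02  0.88  0.63  1.52] P [ 0.53 -0.23  0.2 ] jaw 108.8 x [ 0.38  0.01 -0.92] F [ 0.4  0.1 -0.3] g 0.0101
[ 0.89  0.62 -0.65  2.04  1.49  0.31  0.28] [0.05 0.02 0.07 0.01 0.11 0.04 0.17] 0.3044151242807753 [ 49.34 -67.51 -76.97] [  7.34  -8.69 -37.24]
[[4.9, -6.8, -7.7, 0.7, -0.9, -3.7]]
```

Emit:
play_rows([
  [4.9,-6.8,-3,0.7,-0.9,-3.7,0],
  [4.9,-6.8,-3,0.7,-0.9,-3.7,0],
  [4.9,-6.8,-4,0.7,-0.9,-3.7,0],
  [4.9,-6.8,-4,0.7,-0.9,-3.7,0],
  [4.9,-6.8,-6,0.7,-0.9,-3.7,0],
  [4.9,-6.8,-6,0.7,-0.9,-3.7,0],
  [4.9,-6.8,-8,0.7,-0.9,-3.7,0],
  [4.9,-6.8,-8,0.7,-0.9,-3.7,0],
])

```text
clock: 18.23
position: [0.57, -0.2875, 0.1586]
tool_rot: [-0.074, 1.064, -0.264]
force: [-0.1, 0.5, -1.5]
grip_width: 0.0103
```

Emit:
play_rows([
  [4.9,-6.8,-8,0.7,-0.9,-3.7,0],
  [4.9,-6.8,-8,0.7,-0.9,-3.7,0],
  [0,0,-9,0,0,0,0],
  [0,0,0,0,0,0,0],
])

```text
clock: 18.73
position: [0.5794, -0.3007, 0.133]
tool_rot: [-0.009, 1.043, -0.334]
force: [0.2, 0.4, -2.0]
grip_width: 0.01
```

Run:
```python
from pl import *
o=stat();Rt=R.from_euler('xyz',o['tool_rot']).as_matrix();print('S',S(o['position']),'rot',np.degrees(R.from_matrix(Rf@Rt.T).as_rotvec()))
np.savez('w5.npz',**dict(zip('Krt',cam('wrist'))))
snap('wrist','w5.png',(130,60,430,285),2.6)
```

```text
t 18.725 q [ 0.87  0.6  -0.61  2.04  1.43  0.28  0.33] P [ 0.58 -0.3   0.13] jaw 71.32 x [ 0.48 -0.16 -0.86] F [ 0.2  0.4 -2. ] g 0.01
S [109.31 -15.39  38.51] rot [ 0.31  0.13 -0.42]
```

View pics/w5.png

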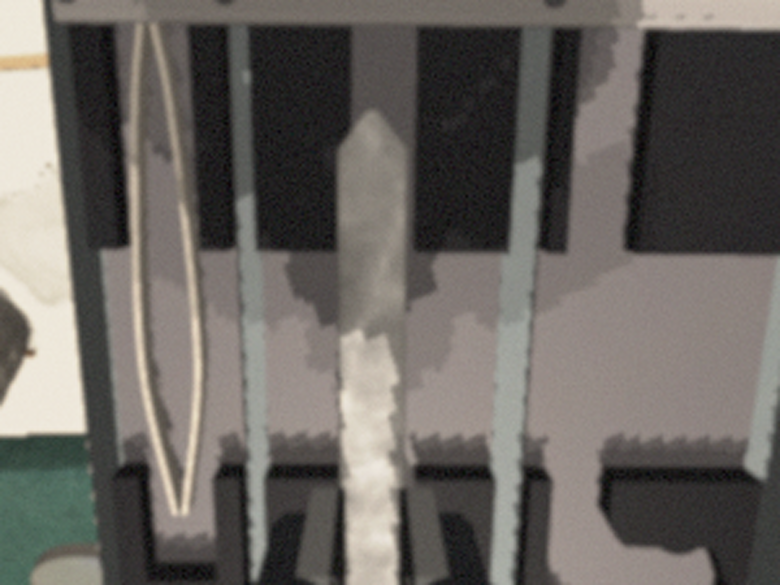

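The wrist view shows the spanner tail at (373,110) and its shank centred at u≈371. The slot floor runs u≈351–416 at v≈60, centred at 384, so the tool must move about 3 mm to +y. The hook slot floor is u≈568–628 at v≈248. The tweezers are at left.

Run:
```python
from pl import *
z=np.load('w5.npz');w=(z['K'],z['r'],z['t'])
o=telemetry.observe();Rt=R.from_euler('xyz',o['tool_rot']).as_matrix();P=o['position']
C=lambda a:(130+a[0]/2.6,60+a[1]/2.6)
sp=lambda a:S(onplane(w,C(a),P+Rt[:,0]*(.0045-.009),Rt[:,0])).round(1)
for n,q in dict(tail=(374,110),L1=(338,180),R1=(405,180),L2=(341,420),R2=(400,420)).items():print('sp',n,sp(q))
F=dict(slL=(352,40),slR=(416,40),slL2=(350,80),slR2=(417,80),dv1=(240,40),dv1b=(258,500),dv2=(522,40),dv2b=(497,500),keep1=(100,24),keep2=(600,24),low=(270,250),low2=(590,250),up=(300,470),up2=(700,468),hkL=(568,245),hkR=(628,245),hkL2=(583,60),hkR2=(640,60),inL=(557,545))
for D in(0,-4,-15):print(D,{n:S(onplane(w,C(q),Wd([0,0,D]),Rs[:,2])).round(1)[:2].tolist() for n,q in F.items()})
```

```text
sp tail [ 29.6 -16.4  42.8]
sp L1 [ 40.9 -22.4  42.9]
sp R1 [ 40.8 -11.   42.9]
sp L2 [ 84.1 -22.   43. ]
sp R2 [ 84. -11.  43.]
0 {'slL': [13.4, -21.1], 'slR': [13.3, -7.5], 'slL2': [21.4, -21.6], 'slR2': [21.3, -7.1], 'dv1': [13.7, -45.0], 'dv1b': [120.6, -44.7], 'dv2': [13.1, 15.1], 'dv2b': [120.1, 15.7], 'keep1': [10.8, -74.6], 'keep2': [9.9, 31.4], 'low': [58.0, -39.9], 'low2': [57.3, 33.5], 'up': [112.4, -33.9], 'up2': [110.9, 65.7], 'hkL': [56.2, 28.4], 'hkR': [56.1, 42.1], 'hkL2': [17.0, 28.4], 'hkR2': [16.9, 40.6], 'inL': [132.5, 31.8]}
-4 {'slL': [12.9, -21.2], 'slR': [12.8, -7.3], 'slL2': [21.1, -21.7], 'slR2': [20.9, -6.9], 'dv1': [13.2, -45.6], 'dv1b': [122.5, -45.3], 'dv2': [12.6, 15.8], 'dv2b': [121.9, 16.4], 'keep1': [10.2, -75.9], 'keep2': [9.3, 32.4], 'low': [58.5, -40.4], 'low2': [57.8, 34.6], 'up': [114.1, -34.3], 'up2': [112.5, 67.5], 'hkL': [56.7, 29.4], 'hkR': [56.5, 43.4], 'hkL2': [16.5, 29.4], 'hkR2': [16.4, 41.9], 'inL': [134.6, 32.8]}
-15 {'slL': [11.5, -21.5], 'slR': [11.4, -6.8], 'slL2': [20.2, -22.0], 'slR2': [20.0, -6.3], 'dv1': [11.8, -47.4], 'dv1b': [127.6, -47.0], 'dv2': [11.2, 17.7], 'dv2b': [127.0, 18.3], 'keep1': [8.7, -79.4], 'keep2': [7.7, 35.4], 'low': [59.8, -41.8], 'low2': [59.1, 37.7], 'up': [118.7, -35.4], 'up2': [117.1, 72.5], 'hkL': [57.9, 32.1], 'hkR': [57.7, 47.0], 'hkL2': [15.4, 32.1], 'hkR2': [15.2, 45.4], 'inL': [140.5, 35.8]}
```

Run:
```python
from pl import *
print('s',Rs[:,0],'y',Rs[:,1],'n',Rs[:,2])
m=Rs@[-15.3,2.4,-32.5];print(m,m/5, 'dn -2',Rs@[0,0,-2])
q=telemetry.observe()['qpos'];print(go(q,Wd([79,-13,-11]),Rf,12)[0][-1])
```

```text
s [ 0.82 -0.28  0.5 ] y [0.33 0.94 0.  ] n [-0.47  0.16  0.87]
[  3.62   1.29 -35.8 ] [ 0.72  0.26 -7.16] dn -2 [ 0.94 -0.33 -1.73]
[ 0.9   0.73 -0.66  2.06  1.82  0.36 -0.02]
```

Emit:
play_rows([
  [1,2.3,0,0,0,0,0],
  [0.9,-0.3,-9,0,0,0,0],
  [0.9,-0.3,-9,0,0,0,0],
  [0.4,-0.2,-9,0,0,0,0],
  [0.4,-0.2,-8.8,0,0,0,0],
  [0,0,0,0,0,0,0],
  [0,0,0,0,0,0,0],
])

```text
clock: 19.65
position: [0.5824, -0.3011, 0.0969]
tool_rot: [-0.011, 1.044, -0.338]
force: [0.1, 0.3, -0.4]
grip_width: 0.0102
```

```bash
cat >> pl.py <<'E'
def rep():
    o=stat();Rt=R.from_euler('xyz',o['tool_rot']).as_matrix();print('S',S(o['position']).round(2),'rot',np.degrees(R.from_matrix(Rf@Rt.T).as_rotvec()).round(2),'Fs',(Rs.T@o['force']).round(1))
    return o
E
python3 - <<'E'
from pl import *
o=rep();Rt=R.from_euler('xyz',o['tool_rot']).as_matrix();P=o['position']
np.savez('w6.npz',**dict(zip('Krt',cam('wrist'))))
snap('wrist','w6.png',(180,60,380,210),3.9)
E
```

```text
t 19.65 q [ 0.86  0.67 -0.61  2.05  1.69  0.31  0.09] P [ 0.58 -0.3   0.1 ] jaw 71.19 x [ 0.47 -0.17 -0.86] F [ 0.1  0.3 -0.4] g 0.0102
S [ 93.79 -14.79   5.79] rot [ 0.36  0.07 -0.29] Fs [-0.2  0.3 -0.4]
```

View pics/w6.png

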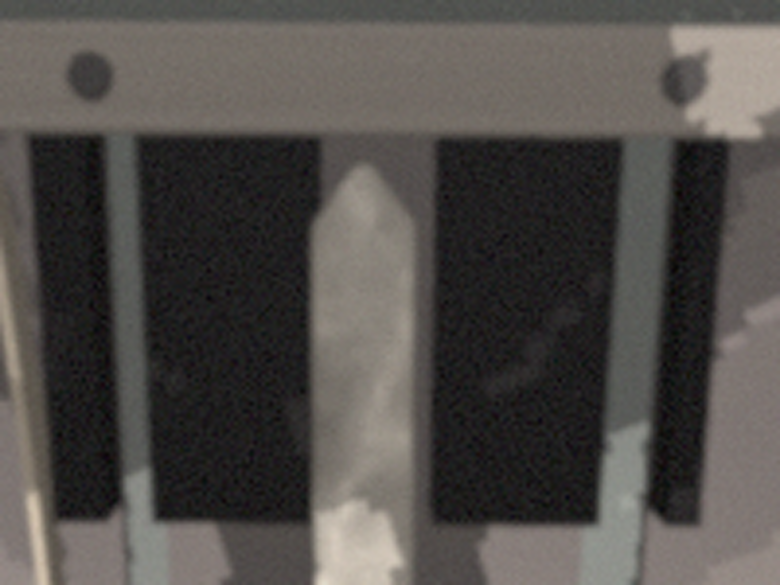

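The spanner is centred at u=362 and the slot at u=378 (117 px wide for 15 mm), so it needs +2 mm in y. The tail tip clears the keeper edge by about 3.6 mm.

Emit:
play_rows([
  [0.7,1.9,0,0,0,0,0],
  [0,0,0,0,0,0,0],
  [0.9,-0.3,-1.7,0,0,0,0],
  [0.9,-0.3,-1.7,0,0,0,0],
  [0.7,-0.2,-1.3,0,0,0,0],
  [0,0,0,0,0,0,0],
])

```text
clock: 20.45
position: [0.5853, -0.2999, 0.0914]
tool_rot: [-0.011, 1.045, -0.338]
force: [0.8, -0.1, -1.3]
grip_width: 0.0099
```

```bash
python3 -c "
from pl import *
rep()"
```

```text
t 20.45 q [ 0.86  0.68 -0.62  2.05  1.72  0.32  0.07] P [ 0.59 -0.3   0.09] jaw 71.2 x [ 0.47 -0.17 -0.86] F [ 0.8 -0.1 -1.3] g 0.0099
S [ 93.15 -12.75  -0.2 ] rot [ 0.34  0.03 -0.3 ] Fs [-0.   0.2 -1.5]
```

Emit:
play_rows([
  [0.5,-0.2,-0.9,0,0,0,0],
  [0.5,-0.2,-0.9,0,0,0,0],
  [0.5,-0.2,-0.9,0,0,0,0],
  [0,0,0,0,0,0,0],
])

```text
clock: 20.95
position: [0.5869, -0.3006, 0.0889]
tool_rot: [-0.011, 1.045, -0.338]
force: [-0.3, -0.3, -0.8]
grip_width: 0.0098
```

Emit:
play_rows([
  [0.5,-0.2,-0.9,0,0,0,0],
  [0.5,-0.2,-0.9,0,0,0,0],
  [0.5,-0.2,-0.9,0,0,0,0],
  [0,0,0,0,0,0,0],
])

```text
clock: 21.45
position: [0.5883, -0.3012, 0.0861]
tool_rot: [-0.011, 1.045, -0.338]
force: [-0.5, -0.4, -0.6]
grip_width: 0.01
```

```bash
python3 -c "
from pl import *
rep()"
```

```text
t 21.45 q [ 0.86  0.7  -0.62  2.04  1.74  0.32  0.05] P [ 0.59 -0.3   0.09] jaw 71.2 x [ 0.47 -0.17 -0.86] F [-0.5 -0.4 -0.6] g 0.01
S [ 93.31 -12.91  -6.42] rot [ 0.35  0.04 -0.3 ] Fs [-0.6 -0.5 -0.4]
```

Emit:
play_rows([
  [0.5,-0.2,-0.9,0,0,0,0],
  [0.5,-0.2,-0.9,0,0,0,0],
  [0.5,-0.2,-0.9,0,0,0,0],
  [0,0,0,0,0,0,0],
])

```text
clock: 21.95
position: [0.5899, -0.3018, 0.0834]
tool_rot: [-0.011, 1.045, -0.338]
force: [0.3, -0.2, -1.4]
grip_width: 0.01
```

Emit:
play_rows([
  [0.4,-0.1,-0.7,0,0,0,0],
  [0,0,0,0,0,0,0],
])

```text
clock: 22.2
position: [0.5902, -0.3019, 0.0827]
tool_rot: [-0.011, 1.045, -0.338]
force: [0.1, 1.0, -1.5]
grip_width: 0.0102
```

Emit:
play_rows([
  [0.4,-0.1,-0.7,0,0,0,0],
  [0,0,0,0,0,0,0],
])

```text
clock: 22.45
position: [0.5907, -0.302, 0.0822]
tool_rot: [-0.011, 1.044, -0.338]
force: [-1.5, -0.1, 2.5]
grip_width: 0.01
```

```bash
python3 -c "
from pl import *
rep()"
```

```text
t 22.45 q [ 0.86  0.71 -0.62  2.03  1.75  0.33  0.04] P [ 0.59 -0.3   0.08] jaw 71.2 x [ 0.47 -0.17 -0.86] F [-1.5 -0.1  2.5] g 0.01
S [ 93.47 -12.94 -11.05] rot [ 0.36  0.04 -0.3 ] Fs [ 0.1 -0.6  2.9]
```

Emit:
play_rows([
  [-1.2,0.4,-0.7,0,0,0,0],
  [-1.2,0.4,-0.7,0,0,0,0],
  [-1.2,0.4,-0.7,0,0,0,0],
  [-1.2,0.4,-0.7,0,0,0,0],
  [-1.2,0.4,-0.7,0,0,0,0],
  [0,0,0,0,0,0,0],
])

```text
clock: 23.2
position: [0.5844, -0.2999, 0.0784]
tool_rot: [-0.011, 1.045, -0.338]
force: [-0.9, 0.5, -0.5]
grip_width: 0.01
```

Emit:
play_rows([
  [-1.2,0.4,-0.7,0,0,0,0],
  [-0.8,0.3,-0.5,0,0,0,0],
  [-0.8,0.3,-0.5,0,0,0,0],
  [0,0,0,0,0,0,0],
])

```text
clock: 23.7
position: [0.5818, -0.299, 0.0768]
tool_rot: [-0.011, 1.045, -0.338]
force: [0.2, 0.4, -0.2]
grip_width: 0.0102
```

```bash
python3 -c "
from pl import *
rep()"
```

```text
t 23.7 q [ 0.88  0.72 -0.65  2.06  1.81  0.35 -0.01] P [ 0.58 -0.3   0.08] jaw 71.2 x [ 0.47 -0.17 -0.86] F [ 0.2  0.4 -0.2] g 0.0102
S [ 82.67 -12.98 -10.98] rot [ 0.35  0.03 -0.3 ] Fs [-0.1  0.5 -0.2]
```

Now at s=82.7. I'll creep down until I feel the stop.

Emit:
play_rows([
  [-0.8,0.3,-0.5,0,0,0,0],
  [0,0,0,0,0,0,0],
])

```text
clock: 23.95
position: [0.581, -0.2987, 0.0763]
tool_rot: [-0.011, 1.045, -0.338]
force: [0.5, 0.6, -1.1]
grip_width: 0.0101
```

Emit:
play_rows([
  [-0.8,0.3,-0.5,0,0,0,0],
  [0,0,0,0,0,0,0],
])

```text
clock: 24.2
position: [0.5802, -0.2984, 0.0759]
tool_rot: [-0.011, 1.045, -0.338]
force: [0.9, -0.8, -1.3]
grip_width: 0.01
```

Emit:
play_rows([
  [-0.6,0.2,-0.4,0,0,0,0],
  [0,0,0,0,0,0,0],
])

```text
clock: 24.45
position: [0.5797, -0.2982, 0.0755]
tool_rot: [-0.011, 1.044, -0.338]
force: [0.5, 0.3, -2.0]
grip_width: 0.0098
```

```bash
python3 -c "
from pl import *
rep()"
```

```text
t 24.45 q [ 0.89  0.72 -0.66  2.06  1.83  0.36 -0.02] P [ 0.58 -0.3   0.08] jaw 71.2 x [ 0.47 -0.17 -0.86] F [ 0.5  0.3 -2. ] g 0.0098
S [ 80.11 -12.93 -10.98] rot [ 0.36  0.05 -0.3 ] Fs [-0.7  0.4 -2. ]
```

Emit:
play_rows([
  [-0.7,0.2,-0.4,0,0,0,0],
  [0,0,0,0,0,0,0],
])

```text
clock: 24.7
position: [0.5792, -0.298, 0.0753]
tool_rot: [-0.011, 1.044, -0.338]
force: [2.7, -0.7, 1.4]
grip_width: 0.0099
```

Emit:
play_rows([
  [-0.7,0.2,-0.4,0,0,0,0],
  [0,0,0,0,0,0,0],
])

```text
clock: 24.95
position: [0.5788, -0.2979, 0.0752]
tool_rot: [-0.012, 1.043, -0.338]
force: [4.7, -2.0, 2.0]
grip_width: 0.0101
```

```bash
python3 -c "
from pl import *
rep()"
```

```text
t 24.95 q [ 0.89  0.72 -0.66  2.07  1.84  0.36 -0.03] P [ 0.58 -0.3   0.08] jaw 71.21 x [ 0.47 -0.17 -0.86] F [ 4.7 -2.   2. ] g 0.0101
S [ 79.14 -12.98 -10.85] rot [ 0.39  0.1  -0.31] Fs [ 5.4 -0.3 -0.8]
```

The stop is felt: 5.4 N up-slope at s=79.1, close to the expected 79.5. I'll release, retreat square to the slope, and plan the hook pick.

Emit:
play_rows([
  [0,0,0,0,0,0,22],
  [0,0,0,0,0,0,22],
  [0,0,0,0,0,0,22],
  [-4.7,1.6,8.6,0,0,0,22],
  [-9.4,3.2,17.2,0,0,0,22],
  [-14,5,26,0,0,0,30],
  [-10,-5,30,0,0,0,40],
  [0,0,0,0,0,0,40],
])

```text
clock: 25.95
position: [0.5408, -0.2932, 0.156]
tool_rot: [-0.015, 1.043, -0.342]
force: [-0.2, -1.0, -0.6]
grip_width: 0.0401
```

Run:
```python
from pl import *
o=rep();q=o['qpos'];P=o['position']
np.savez('w7.npz',**dict(zip('Krt',cam('wrist'))))
snap('wrist','w7.png',None,1.4)
def down(a):
    a=np.radians(a);y=np.array([np.cos(a),np.sin(a),0]);X=np.array([0,0,-1.]);return np.c_[X,y,np.cross(X,y)]
for jaw in(164.6,):
    T,d,rv=go(q,[.430,-.409,.18],down(jaw),20);print(T[::4],abs(np.diff(T,axis=0)).max(0),d,rv,np.linalg.norm(FK(T[-1],x)[1]-down(jaw)))
    U,_,_=go(T[-1],[.430,-.409,.003],down(jaw),6);print('grasp',U[-1],np.linalg.norm(FK(U[-1],x)[0]-[.430,-.409,.003]),np.linalg.norm(FK(U[-1],x)[1]-down(jaw)))
    V,_,_=go(U[-1],[.430,-.409,.2],down(jaw),6)
    Wv,d,rv=go(V[-1],Wd([110,38,45]),Rf,24);print('tray',Wv[::6],Wv[:,5].min(),abs(np.diff(Wv,axis=0)).max(0))
    X,_,_=go(Wv[-1],Wd([85,38,-11]),Rf,10);print('seat',X[-1],np.linalg.norm(FK(X[-1],x)[1]-Rf))
```

```text
t 25.95 q [ 0.88  0.5  -0.58  2.12  1.36  0.23  0.38] P [ 0.54 -0.29  0.16] jaw 71.13 x [ 0.47 -0.17 -0.86] F [-0.2 -1.  -0.6] g 0.0401
S [ 87.12 -20.96  77.85] rot [ 0.49  0.1  -0.23] Fs [-0.2 -1.  -0.6]
[[ 0.88  0.5  -0.58  2.12  1.36  0.23  0.38]
 [ 1.24  0.61 -0.95  2.03  0.96  0.44  1.24]
 [ 1.4   0.73 -1.15  1.93  0.85  0.69  1.76]
 [ 1.44  0.8  -1.23  1.83  0.82  0.92  2.16]
 [ 1.45  0.85 -1.27  1.75  0.84  1.11  2.5 ]
 [ 1.49  1.08 -1.5   1.7   1.09  1.5   2.52]] [0.1  0.1  0.12 0.03 0.17 0.14 0.29] [-110.83 -115.77   24.02] [-15.38  30.11  90.96] 0.28557766223045683
grasp [ 1.47  1.4  -1.5   1.77  1.42  1.47  2.52] 0.0001373538787300621 0.08965011305877515
tray [[ 1.5   1.05 -1.5   1.68  1.06  1.52  2.52]
 [ 1.49  1.04 -1.5   1.75  1.05  1.33  2.11]
 [ 1.45  1.01 -1.47  1.86  1.11  1.1   1.62]
 [ 1.36  0.95 -1.4   1.97  1.3   0.9   1.02]
 [ 1.18  0.92 -1.32  2.04  1.61  0.88  0.27]] 0.8528479632514852 [0.03 0.01 0.02 0.02 0.06 0.04 0.13]
seat [ 1.14  1.03 -1.25  2.05  1.78  0.89  0.17] 5.612707884861724e-12
```

View pics/w7.png

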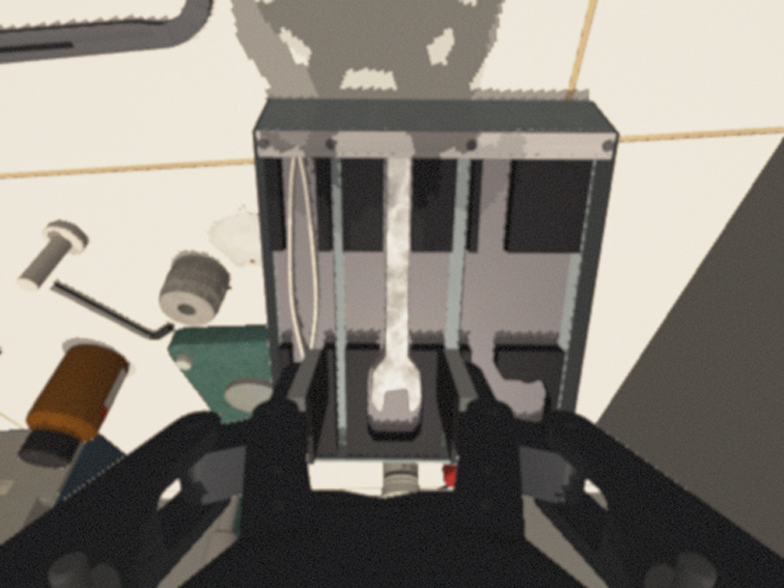

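The overhead wrist view shows the spanner home: tail under the keeper at (398,160), fork in its head pocket at (395,395). The die and punch are undisturbed. I'll locate the hook from the scene image by segmentation and test an easier jaw angle.

Run:
```python
from pl import *
def down(a):
    a=np.radians(a);y=np.array([np.cos(a),np.sin(a),0]);X=np.array([0,0,-1.]);return np.c_[X,y,np.cross(X,y)]
im=cv2.imread('pics/a0.png');g=cv2.cvtColor(im,cv2.COLOR_BGR2GRAY)
m=(g<130).astype(np.uint8);n,l,st,ce=cv2.connectedComponentsWithStats(m)
k=l[int(150+480/3.5),int(195+288/3.5)];
if k==0:
    k=[i for i in range(1,n) if abs(ce[i]-[275,287]).max()<15][0]
print(st[k])
v,u=np.nonzero(l==k);c=cam('scene')
W=np.array([onz(c,(a,b),.006)[:2] for a,b in zip(u,v)])
# shank: points within 100 mm of the tail (lowest y)
tail=W[W[:,1].argmin()];sh=W[(np.linalg.norm(W-tail,axis=1)<.095)]
mu=sh.mean(0);d=np.linalg.svd(sh-mu)[2][0];d*=np.sign(d[1]);t=(W-mu)@d
w=np.abs((sh-mu)@[-d[1],d[0]]);print('heading',np.degrees(np.arctan2(d[1],d[0])),'halfw',np.percentile(w,95),'len',t.max()-t.min())
o=mu+d*(t.min()+.085);print('origin',o,'head origin',mu+d*(t.max()-.068))
q=telemetry.observe()['qpos']
for jaw in(164,158,154,150):
    T,dd,rv=go(q,[o[0],o[1],.12],down(jaw),24);U,_,_=go(T[-1],[o[0],o[1],.003],down(jaw),6);E=FK(U[-1],x)[1]@down(jaw).T
    print(jaw,T[-1],U[-1],np.degrees(R.from_matrix(FK(T[-1],x)[1]@down(jaw).T).magnitude()),np.degrees(R.from_matrix(E).as_rotvec()),abs(np.diff(T,axis=0)).max(0),dd,rv)
```

```text
[250 260  39  54 406]
heading 75.24382656020607 halfw 0.0066867297134698975 len 0.15698400411187446
origin [ 0.43 -0.41] head origin [ 0.43 -0.41]
164 [ 1.49  1.18 -1.5   1.74  1.19  1.48  2.52] [ 1.48  1.4  -1.5   1.77  1.42  1.47  2.52] 7.868710426776746 [-0.02  0.15 -3.55] [0.08 0.1  0.12 0.02 0.13 0.14 0.22] [-112.91 -119.76  -34.8 ] [-15.19  30.07  90.37]
158 [ 1.47  1.08 -1.42  1.73  1.1   1.36  2.52] [ 1.43  1.23 -1.3   1.77  1.27  1.25  2.51] 3.3974454804878635 [-0. -0. -0.] [0.08 0.09 0.11 0.02 0.13 0.12 0.22] [-112.91 -119.76  -34.8 ] [-13.41  30.4   84.54]
154 [ 1.43  0.99 -1.29  1.74  1.01  1.25  2.52] [ 1.38  1.14 -1.17  1.78  1.18  1.13  2.47] 2.388744119270751 [-0. -0. -0.] [0.08 0.07 0.09 0.02 0.13 0.1  0.22] [-112.91 -119.76  -34.8 ] [-12.23  30.58  80.66]
150 [ 1.39  0.92 -1.19  1.74  0.93  1.16  2.52] [ 1.34  1.07 -1.06  1.78  1.1   1.03  2.44] 1.3199696687515095 [-0. -0. -0.] [0.08 0.03 0.08 0.02 0.13 0.05 0.21] [-112.91 -119.76  -34.8 ] [-11.07  30.73  76.77]
```

Emit:
play_rows([
  [-4.7,-5,0,-0.6,1.3,3.5,40],
  [-4.7,-5,0,-0.6,1.3,3.5,40],
  [-4.7,-5,0,-0.6,1.3,3.5,40],
  [-4.7,-5,0,-0.6,1.3,3.5,40],
  [-4.7,-5,0,-0.6,1.3,3.5,40],
  [-4.7,-5,0,-0.6,1.3,3.5,40],
  [-4.7,-5,0,-0.6,1.3,3.5,40],
  [-4.7,-5,0,-0.6,1.3,3.5,40],
])

```text
clock: 27.0
position: [0.5028, -0.3329, 0.1527]
tool_rot: [-0.293, 1.205, -0.102]
force: [-0.4, -0.5, -1.3]
grip_width: 0.0397
```

Emit:
play_rows([
  [-4.7,-5,0,-0.6,1.3,3.5,40],
  [-4.7,-5,0,-0.6,1.3,3.5,40],
  [-4.7,-5,0,-0.6,1.3,3.5,40],
  [-4.7,-5,0,-0.6,1.3,3.5,40],
  [-4.7,-5,0,-0.6,1.3,3.5,40],
  [-4.7,-5,0,-0.6,1.3,3.5,40],
  [-4.7,-5,0,-0.6,1.3,3.5,40],
  [-4.7,-5,0,-0.6,1.3,3.5,40],
])

```text
clock: 28.0
position: [0.4652, -0.3733, 0.1526]
tool_rot: [-0.608, 1.387, 0.083]
force: [0.3, 0.7, 0.2]
grip_width: 0.0402
```

Emit:
play_rows([
  [-4.7,-5,-2,-0.6,1.3,3.5,40],
  [-4.7,-5,-2,-0.6,1.3,3.5,40],
  [-4.7,-5,-3,-0.6,1.3,3.5,40],
  [-4.7,-5,-3,-0.6,1.3,3.5,40],
  [-4.7,-5,-3,-0.6,1.3,3.5,40],
  [-4.7,-5,-3,-0.6,1.3,3.5,40],
  [-4.7,-5,-3,-0.6,1.3,3.5,40],
  [-4.7,-5,0,-0.6,1.3,3.5,40],
])

```text
clock: 29.0
position: [0.4279, -0.4098, 0.1311]
tool_rot: [-2.773, 1.541, -1.599]
force: [30.9, 47.5, 72.9]
grip_width: 0.0396
```

Run:
```python
from pl import *
def down(a):
    a=np.radians(a);y=np.array([np.cos(a),np.sin(a),0]);X=np.array([0,0,-1.]);return np.c_[X,y,np.cross(X,y)]
o=stat();Rt=R.from_euler('xyz',o['tool_rot']).as_matrix();print('rot to 158',np.degrees(R.from_matrix(down(158)@Rt.T).as_rotvec()))
c=cam('wrist');snap('wrist','w8.png',None,1.4)
g=cv2.cvtColor(cv2.imread('pics/full_w8.png'),cv2.COLOR_BGR2GRAY);a=proj(c,[.415,-.46,.009]);print('expected shank px',a, g[int(a[1]),int(a[0])],'tail',proj(c,[.4074,-.4911,.009]),'origin',proj(c,[.43,-.41,.009]))
```

```text
t 29.0 q [ 1.48  1.12 -1.5   1.75  1.16  1.43  2.52] P [ 0.43 -0.41  0.13] jaw 157.27 x [-0.   -0.03 -1.  ] F [30.9 47.5 72.9] g 0.0396
rot to 158 [ 1.73 -0.04  0.74]
expected shank px [265.76 150.25] 58 tail [259.61 112.24] origin [272.1  207.86]
```

View pics/w8.png

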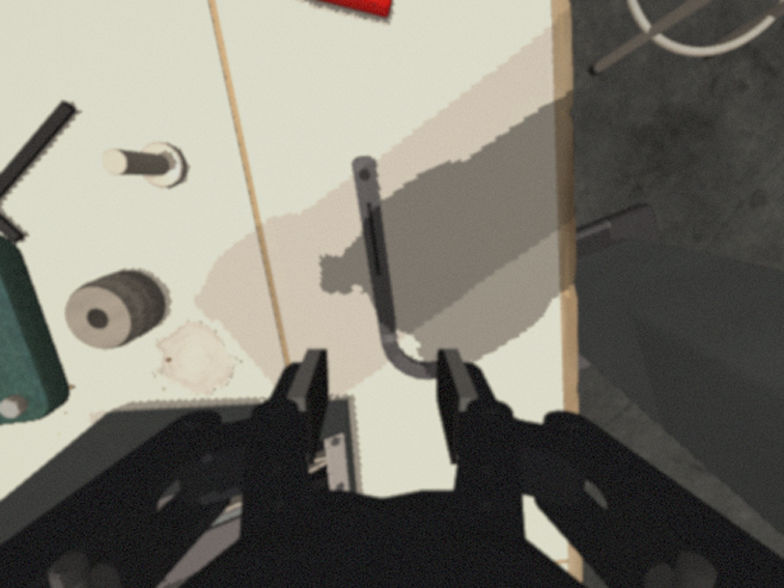

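The wrist force reads 92 N. I'll back off at once and check the cause.

Emit:
play_rows([
  [0,0,3,0,0,-3,40],
])

```text
clock: 29.18
position: [0.4284, -0.4085, 0.1335]
tool_rot: [-2.728, 1.544, -1.607]
force: [-0.0, 0.8, 1.0]
grip_width: 0.04
```

Run:
```python
from pl import *
o=stat();print(o['moment'],o['qd'].round(3),o['joint_efforts'].round(1))
A,B,C,D=chain(o['qpos']);P=np.array([0,0,x[0]])+A[:,1]*x[1];print('shoulder',P);P=P+B[:,1]*x[2]+B[:,2]*x[3];print('elbow',P);P=P+C[:,1]*x[4]+C[:,2]*x[5];print('wrist',P)
```

```text
t 29.175 q [ 1.48  1.11 -1.49  1.75  1.15  1.43  2.47] P [ 0.43 -0.41  0.13] jaw 154.22 x [-0.   -0.03 -1.  ] F [-0.   0.8  1. ] g 0.04
[ 0.03 -0.04 -0.04] [-0.02 -0.1   0.   -0.03 -0.09 -0.03 -0.4 ] [  2.  -90.6 -35.2 -18.1   1.1   0.9   2. ]
shoulder [-0.02 -0.    0.32]
elbow [ 0.02 -0.49  0.52]
wrist [ 0.43 -0.4   0.46]
```

The force vanished after backing off. It was joints 3 and 7 pressing their stops, so I'll keep clear of those. The wrist view shows the hook tail at (363,157), its shank running to (388,330), and its bend near (420,370).

Run:
```python
from pl import *
def down(a):
    a=np.radians(a);y=np.array([np.cos(a),np.sin(a),0]);X=np.array([0,0,-1.]);return np.c_[X,y,np.cross(X,y)]
o=telemetry.observe();Rt=R.from_euler('xyz',o['tool_rot']).as_matrix();K,r,t=cam('wrist')
cc=Rt.T@(-r.T@t-o['position']);rr=r@Rt
Ro=R.from_euler('xyz',[-2.773,1.541,-1.599]).as_matrix();Po=np.array([.4279,-.4098,.1311])
r2=rr@Ro.T;w=(K,r2,-r2@(Po+Ro@cc))
f=lambda a,b:onz(w,(a/1.4,b/1.4),.009)[:2]
tail=f(363,156);L=(f(355,200)+f(379,200))/2;M=(f(374,320)+f(397,320))/2;d=(M-L)/np.linalg.norm(M-L)
print(tail,L,M,np.degrees(np.arctan2(d[1],d[0])),'origin',tail+d*.085,'w',np.linalg.norm(f(355,200)-f(379,200)))
np.set_printoptions(precision=4,suppress=True);og=tail+d*.085;print(og,o['position'])
for jaw in(154,151):
  tg=[og[0],og[1],.06];T,dd,rv=go(o['qpos'],tg,down(jaw),6);U,d2,_=go(T[-1],[og[0],og[1],.003],down(jaw),4);print(jaw,T[-1],U[-1],dd,rv)
```

```text
[ 0.41 -0.49] [ 0.42 -0.47] [ 0.43 -0.39] 75.7139348338568 origin [ 0.43 -0.41] w 0.01487179574527527
[ 0.4284 -0.4093] [ 0.4284 -0.4085  0.1335]
154 [ 1.4605  1.2024 -1.4169  1.7674  1.2316  1.3586  2.4461] [ 1.443   1.2725 -1.3541  1.7784  1.3139  1.3061  2.4195] [  0.0062  -0.8958 -73.5098] [ 1.5143 -0.0574 -0.2107]
151 [ 1.4594  1.1983 -1.4119  1.7674  1.2281  1.3534  2.3951] [ 1.4417  1.2684 -1.3491  1.7785  1.3104  1.3007  2.3681] [  0.0062  -0.8958 -73.5098] [ 1.5125 -0.097  -3.2105]
```

Emit:
play_rows([
  [0,-0.4,-20,0.7,0,-0.5,40],
  [0,-0.4,-30,0.8,0,0,40],
  [0,0,-30,0,0,0,40],
  [0,0,-30,0,0,0,40],
  [0,0,-15,0,0,0,40],
  [0,0,-4.5,0,0,0,38],
  [0,0,0,0,0,0,30],
  [0,0,0,0,0,0,20],
])

```text
clock: 30.18
position: [0.4288, -0.4093, 0.0067]
tool_rot: [-2.894, 1.569, -1.779]
force: [-0.2, -0.2, -0.1]
grip_width: 0.02
```

Emit:
play_rows([
  [0,0,0,0,0,0,0],
  [0,0,0,0,0,0,0],
  [0,0,0,0,0,0,0],
  [0,0,0,0,0,0,0],
])

```text
clock: 30.68
position: [0.4288, -0.4095, 0.0067]
tool_rot: [-2.88, 1.568, -1.764]
force: [-1.1, -0.2, 5.6]
grip_width: 0.0098
```

Run:
```python
from pl import *
o=stat();print(o['position'].round(4),o['moment'].round(2))
q=o['qpos']
for lift in(120,160,200):
    V=sim(q,[[0,0,lift/5,0,0,0]]*5,x);T,d,rv=go(V[-1],Wd([112,37,45]),Rf,22)
    print(lift,V[-1],'|',T[::7],T[:,5].min(),(T[:,2]).min(),abs(np.diff(T,axis=0)).max(0),d.round(1),rv.round(1))
    X,_,_=go(T[-1],Wd([85,38,-11]),Rf,10);print('seat',X[-1])
```

```text
t 30.675 q [ 1.44  1.27 -1.36  1.78  1.31  1.31  2.42] P [ 0.43 -0.41  0.01] jaw 153.91 x [-0. -0. -1.] F [-1.1 -0.2  5.6] g 0.0098
[ 0.43 -0.41  0.01] [-0.16  0.22  0.06]
120 [ 1.48  1.12 -1.49  1.74  1.14  1.42  2.48] | [[ 1.48  1.12 -1.49  1.74  1.14  1.42  2.48]
 [ 1.46  1.1  -1.5   1.82  1.15  1.22  1.93]
 [ 1.4   1.04 -1.46  1.94  1.3   1.    1.26]
 [ 1.24  0.99 -1.4   2.03  1.59  0.94  0.41]] 0.9261227486435742 -1.4971687864075185 [0.03 0.01 0.01 0.02 0.05 0.03 0.12] [166.9 158.6  13.3] [ 12.6 -30.4 -80.9]
seat [ 1.16  1.08 -1.32  2.05  1.79  0.96  0.2 ]
160 [ 1.48  1.06 -1.5   1.71  1.07  1.45  2.51] | [[ 1.48  1.06 -1.5   1.71  1.07  1.45  2.51]
 [ 1.47  1.04 -1.49  1.8   1.08  1.21  1.97]
 [ 1.4   0.98 -1.43  1.93  1.23  0.95  1.29]
 [ 1.22  0.92 -1.33  2.03  1.56  0.86  0.41]] 0.8492866052288592 -1.5 [0.03 0.01 0.02 0.02 0.05 0.04 0.13] [168.4 159.6 -25.1] [ 12.4 -30.6 -80.9]
seat [ 1.14  1.03 -1.25  2.05  1.78  0.88  0.17]
200 [ 1.49  1.   -1.5   1.67  1.    1.47  2.52] | [[ 1.49  1.   -1.5   1.67  1.    1.47  2.52]
 [ 1.47  0.98 -1.48  1.78  1.01  1.21  1.99]
 [ 1.39  0.92 -1.39  1.92  1.16  0.92  1.32]
 [ 1.18  0.85 -1.25  2.03  1.52  0.78  0.4 ]] 0.7688389940571171 -1.5 [0.03 0.01 0.02 0.02 0.06 0.04 0.14] [172.1 162.6 -61.2] [ 11.5 -31.2 -78.9]
seat [ 1.1   0.97 -1.17  2.05  1.77  0.81  0.14]
```

TCP z came out at 6.7 mm instead of 4, which is too shallow a grip. I'll reopen, lower and regrip.

Emit:
play_rows([
  [0,0,0,0,0,0,30],
  [0,0,0,0,0,0,30],
  [0,0,-2,0,0,0,30],
  [0,0,-1.5,0,0,0,30],
  [0,0,0,0,0,0,10],
  [0,0,0,0,0,0,0],
  [0,0,0,0,0,0,0],
  [0,0,0,0,0,0,0],
])

```text
clock: 31.68
position: [0.4285, -0.409, 0.0023]
tool_rot: [2.811, 1.569, -2.356]
force: [-0.4, 1.0, 1.2]
grip_width: 0.0103
```

Run:
```python
from pl import *
o=stat();np.set_printoptions(precision=4,suppress=True);print(o['position'],o['moment'])
np.savez('w9.npz',**dict(zip('Krt',cam('wrist'))))
snap('wrist','w9.png')
g=cv2.cvtColor(cv2.imread('pics/full_w9.png'),cv2.COLOR_BGR2GRAY)
w=cam('wrist')
for v in range(60,250,12): 
    row=g[v,180:380];ii=np.nonzero(row<95)[0]
    print(v,(180+ii.min(),180+ii.max(),len(ii)) if len(ii) else None,end='; ')
```

```text
t 31.675 q [ 1.44  1.27 -1.35  1.78  1.31  1.3   2.42] P [ 0.43 -0.41  0.  ] jaw 153.92 x [-0. -0. -1.] F [-0.4  1.   1.2] g 0.0103
[ 0.4285 -0.409   0.0023] [ 0.0874 -0.0085  0.0089]
60 None; 72 None; 84 None; 96 (np.int64(260), np.int64(286), 6); 108 (np.int64(265), np.int64(288), 22); 120 (np.int64(263), np.int64(288), 26); 132 (np.int64(257), np.int64(287), 31); 144 (np.int64(257), np.int64(287), 31); 156 (np.int64(257), np.int64(287), 31); 168 (np.int64(258), np.int64(287), 30); 180 (np.int64(258), np.int64(287), 30); 192 (np.int64(258), np.int64(286), 29); 204 (np.int64(259), np.int64(286), 28); 216 (np.int64(259), np.int64(286), 28); 228 (np.int64(260), np.int64(286), 27); 240 (np.int64(260), np.int64(286), 27);
```

Run:
```python
from pl import *
o=telemetry.observe();q=o['qpos']
w=np.load('w9.npz');w=(w['K'],w['r'],w['t']);print('tail',1000*np.linalg.norm(onz(w,(272.5,95),.009)[:2]-o['position'][:2]))
V=sim(q,[[0,0,20,0,0,0]]+[[0,0,25,0,0,-3]]*5,x);print(V)
T,d,rv=go(V[-1],Wd([112,37,45]),Rf,18)
print(T[::6],(T[:,2]).min(),abs(np.diff(T,axis=0)).max(0),d,rv);prow([list(d/18)+list(rv/18)])
for t in T[::3]:print(FK(t,x)[0].round(3),end='')
```

```text
tail 82.99159575443913
[[ 1.44  1.27 -1.35  1.78  1.31  1.3   2.42]
 [ 1.45  1.25 -1.37  1.78  1.29  1.32  2.43]
 [ 1.45  1.21 -1.4   1.77  1.25  1.34  2.39]
 [ 1.46  1.18 -1.42  1.76  1.21  1.36  2.35]
 [ 1.47  1.15 -1.44  1.75  1.17  1.38  2.31]
 [ 1.47  1.11 -1.46  1.74  1.13  1.4   2.27]
 [ 1.48  1.08 -1.48  1.72  1.09  1.42  2.24]]
[[ 1.48  1.08 -1.48  1.72  1.09  1.42  2.24]
 [ 1.46  1.06 -1.49  1.82  1.13  1.2   1.73]
 [ 1.38  1.   -1.44  1.94  1.3   0.97  1.09]
 [ 1.2   0.96 -1.37  2.04  1.62  0.93  0.29]] -1.489963832697589 [0.04 0.01 0.01 0.02 0.06 0.04 0.14] [167.15 158.11  -7.37] [  8.18 -30.83 -66.39]
[[9.3, 8.8, -0.4, 0.5, -1.7, -3.7]]
[ 0.43 -0.41  0.15][ 0.46 -0.38  0.15][ 0.48 -0.36  0.14][ 0.51 -0.33  0.14][ 0.54 -0.3   0.14][ 0.57 -0.28  0.14][ 0.6  -0.25  0.14]
```

Emit:
play_rows([
  [0,0,18,0,0,0,0],
  [0,0,23,0,0,-3.5,0],
  [0,0,23,0,0,-3.5,0],
  [0,0,23,0,0,-3.5,0],
  [0,0,23,0,0,-3.5,0],
  [2,2,10,0,0,-3.5,0],
  [9,8.5,2,0.5,-1.5,-3.7,0],
  [9,8.5,2,0.5,-1.5,-3.7,0],
])

```text
clock: 32.72
position: [0.4488, -0.3897, 0.1276]
tool_rot: [-0.438, 1.516, 0.241]
force: [-0.2, 0.0, -0.9]
grip_width: 0.0106
```

Run:
```python
from pl import *
o=rep();T,d,rv=go(o['qpos'],Wd([112,37,45]),Rf,16)
print(T[::5],(T[:,2]).min(),d,rv);prow([list(d/16)+list(rv/16)])
```

```text
t 32.725 q [ 1.46  1.07 -1.43  1.76  1.09  1.31  2.03] P [ 0.45 -0.39  0.13] jaw 128.88 x [ 0.05  0.01 -1.  ] F [-0.2  0.  -0.9] g 0.0106
S [  25.   -142.24   80.97] rot [  6.2  -27.68 -56.54] Fs [-0.6 -0.  -0.7]
[[ 1.46  1.07 -1.43  1.76  1.09  1.31  2.03]
 [ 1.43  1.04 -1.44  1.85  1.14  1.12  1.6 ]
 [ 1.36  0.98 -1.4   1.95  1.29  0.94  1.07]
 [ 1.22  0.94 -1.34  2.03  1.56  0.88  0.41]] -1.4386910742600716 [146.84 138.83  12.35] [  6.2  -27.68 -56.54]
[[9.2, 8.7, 0.8, 0.4, -1.7, -3.5]]
```

Emit:
play_rows([
  [9.2,8.7,3,0.4,-1.7,-3.5,0],
  [9.2,8.7,3,0.4,-1.7,-3.5,0],
  [9.2,8.7,3,0.4,-1.7,-3.5,0],
  [9.2,8.7,3,0.4,-1.7,-3.5,0],
  [9.2,8.7,3,0.4,-1.7,-3.5,0],
  [9.2,8.7,1,0.4,-1.7,-3.5,0],
  [9.2,8.7,0,0.4,-1.7,-3.5,0],
  [9.2,8.7,0,0.4,-1.7,-3.5,0],
])

```text
clock: 33.72
position: [0.5223, -0.32, 0.1433]
tool_rot: [-0.244, 1.276, -0.058]
force: [0.6, 0.5, -1.2]
grip_width: 0.0105
```

Emit:
play_rows([
  [9.2,8.7,0,0.4,-1.7,-3.5,0],
  [9.2,8.7,0,0.4,-1.7,-3.5,0],
  [9.2,8.7,0,0.4,-1.7,-3.5,0],
  [9.2,8.7,0,0.4,-1.7,-3.5,0],
  [9.2,8.7,0,0.4,-1.7,-3.5,0],
  [9.2,8.7,0,0.4,-1.7,-3.5,0],
  [9.2,8.7,-2,0.4,-1.7,-3.5,0],
  [9.2,8.7,-2,0.4,-1.7,-3.5,0],
])

```text
clock: 34.72
position: [0.596, -0.2505, 0.1394]
tool_rot: [0.004, 1.053, -0.319]
force: [0.8, -0.1, -1.4]
grip_width: 0.0102
```

Run:
```python
from pl import *
o=rep();T,d,rv=go(o['qpos'],Wd([102,37.5,16]),Rf,6)
print(T[-1],d,rv);prow([list(d/6)+list(rv/6)])
```

```text
t 34.725 q [ 1.18  0.9  -1.3   2.03  1.59  0.85  0.3 ] P [ 0.6  -0.25  0.14] jaw 71.52 x [ 0.47 -0.16 -0.87] F [ 0.8 -0.1 -1.4] g 0.0102
S [111.85  37.48  44.39] rot [-0.23 -0.27 -0.62] Fs [ 0.   0.2 -1.6]
[ 1.15  0.95 -1.26  2.04  1.68  0.85  0.22] [  5.36  -1.84 -29.51] [-0.23 -0.27 -0.62]
[[0.9, -0.3, -4.9, -0.0, -0.0, -0.1]]
```

Emit:
play_rows([
  [0.9,1.6,0,-0.2,-0.3,-0.3,0],
  [0.5,-0.2,-8.5,0,0,0,0],
  [0.5,-0.2,-8.5,0,0,0,0],
  [0.4,-0.2,-8.5,0,0,0,0],
  [0.4,-0.2,-8.3,0,0,0,0],
  [0,0,0,0,0,0,0],
  [0,0,0,0,0,0,0],
])

```text
clock: 35.6
position: [0.5985, -0.2499, 0.1047]
tool_rot: [0.002, 1.048, -0.324]
force: [0.1, -0.3, -1.2]
grip_width: 0.0106
```

Run:
```python
from pl import *
o=rep()
np.savez('w10.npz',**dict(zip('Krt',cam('wrist'))))
snap('wrist','w10.png',(180,60,380,210),3.9)
```

```text
t 35.6 q [ 1.15  0.96 -1.25  2.05  1.7   0.85  0.22] P [ 0.6  -0.25  0.1 ] jaw 71.35 x [ 0.47 -0.16 -0.87] F [ 0.1 -0.3 -1.2] g 0.0106
S [96.38 38.83 13.23] rot [-0.07 -0.05 -0.45] Fs [-0.4 -0.2 -1.1]
```

View pics/w10.png

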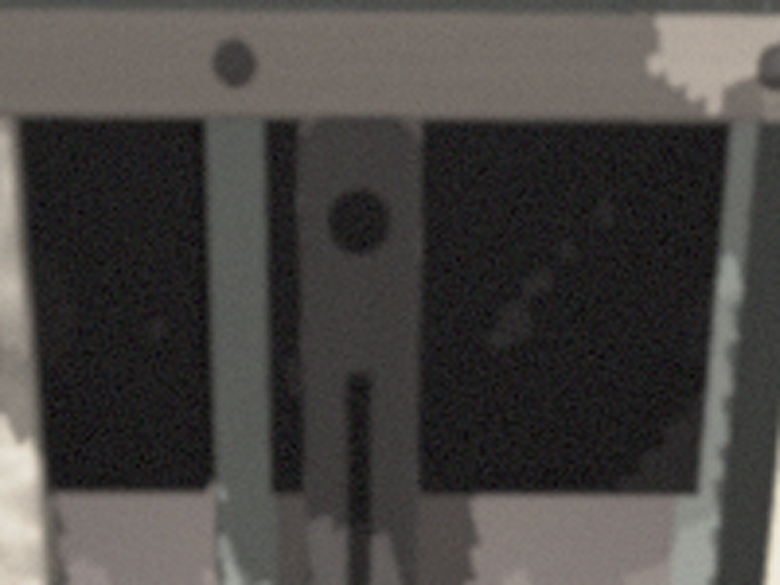

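Run:
```python
from pl import *
z=np.load('w10.npz');w=(z['K'],z['r'],z['t'])
g=cv2.imread('pics/full_w10.png').astype(int)
for rows in((94,104),(130,150),(160,180)):
    m=g[rows[0]:rows[1]].mean(0);print(rows,[(u,m[u].astype(int).tolist()) for u in list(range(252,262))+list(range(283,292))])
px=lambda s,y,D:proj(w,Wd([s,y,D]))
for yc in(36,37,38,39):print(yc,[ (px(s,yc-8.5,-15.5).round(1).tolist(),px(s,yc+8.5,-15.5).round(1).tolist()) for s in(20,50)])
o=telemetry.observe();Rt=R.from_euler('xyz',o['tool_rot']).as_matrix();P=o['position']
for u,v in((256.5,95),(288,95),(256.5,130),(288,130),(258,170),(287,170),(272,91)):print((u,v),S(onplane(w,(u,v),P+Rt[:,0]*(.0023-.009),Rt[:,0])).round(1))
F=lambda u,v,D:S(onplane(w,(180+u/3.9,60+v/3.9),Wd([0,0,D]),Rs[:,2])).round(1)
print('keeper edge',F(360,117,-1),'trough low',F(240,490,-4),'divider',F(205,130,0),F(268,130,0),F(214,480,0),F(275,480,0))
```

```text
(94, 104) [(252, [31, 30, 30]), (253, [32, 29, 31]), (254, [29, 28, 32]), (255, [36, 35, 37]), (256, [49, 49, 52]), (257, [56, 57, 59]), (258, [59, 59, 62]), (259, [60, 61, 63]), (260, [59, 60, 63]), (261, [59, 60, 63]), (283, [58, 58, 61]), (284, [58, 59, 62]), (285, [60, 61, 65]), (286, [60, 62, 64]), (287, [58, 59, 61]), (288, [45, 45, 48]), (289, [32, 33, 33]), (290, [28, 27, 27]), (291, [28, 29, 29])]
(130, 150) [(252, [30, 29, 30]), (253, [28, 27, 28]), (254, [28, 29, 28]), (255, [27, 27, 29]), (256, [36, 37, 39]), (257, [50, 51, 52]), (258, [57, 57, 60]), (259, [58, 58, 61]), (260, [59, 59, 62]), (261, [58, 59, 61]), (283, [58, 59, 61]), (284, [58, 59, 61]), (285, [60, 60, 64]), (286, [57, 57, 59]), (287, [50, 49, 51]), (288, [37, 38, 40]), (289, [29, 30, 30]), (290, [29, 28, 29]), (291, [29, 29, 29])]
(160, 180) [(252, [28, 27, 29]), (253, [28, 26, 28]), (254, [28, 26, 28]), (255, [26, 26, 26]), (256, [29, 29, 30]), (257, [36, 36, 38]), (258, [51, 50, 52]), (259, [56, 57, 59]), (260, [57, 58, 60]), (261, [58, 59, 61]), (283, [59, 60, 63]), (284, [59, 60, 62]), (285, [59, 60, 62]), (286, [55, 56, 59]), (287, [41, 41, 43]), (288, [31, 29, 31]), (289, [26, 26, 27]), (290, [26, 26, 27]), (291, [26, 26, 26])]
36 [([254.1, 112.2], [285.4, 112.4]), ([254.6, 167.4], [284.4, 167.6])]
37 [([255.9, 112.2], [287.2, 112.4]), ([256.4, 167.4], [286.2, 167.6])]
38 [([257.8, 112.2], [289.1, 112.5]), ([258.1, 167.4], [287.9, 167.6])]
39 [([259.6, 112.2], [290.9, 112.5]), ([259.9, 167.4], [289.7, 167.6])]
(256.5, 95) [13.9 30.6 20. ]
(288, 95) [13.8 43.9 20.1]
(256.5, 130) [28.3 30.5 20. ]
(288, 130) [28.2 44.2 20.1]
(258, 170) [45.8 31.  20. ]
(287, 170) [45.7 44.2 20.1]
(272, 91) [12.3 37.1 20.1]
keeper edge [10.  37.3 -1. ] trough low [58.2 21.  -4. ] divider [11.7 18.   0. ] [11.7 25.9  0. ] [56.  17.9 -0. ] [56.  26.1  0. ]
```

The hook's shank hides the slot exactly, with no floor sliver on either side (tool u≈256–288, expected slot 256–288), so it is aligned within about 0.5 mm. The tail end is just clear of the keeper, so I'll add 1.5 mm up-slope and lower.

Emit:
play_rows([
  [1.2,-0.4,0.8,0,0,0,0],
  [1.4,-0.5,-2.6,0,0,0,0],
  [1.4,-0.5,-2.6,0,0,0,0],
  [1.4,-0.5,-2.6,0,0,0,0],
  [1.4,-0.5,-2.6,0,0,0,0],
  [0,0,0,0,0,0,0],
])

```text
clock: 36.4
position: [0.6052, -0.2523, 0.0946]
tool_rot: [0.002, 1.049, -0.324]
force: [0.3, 0.5, -1.6]
grip_width: 0.0103
```

Emit:
play_rows([
  [0.7,-0.2,-1.3,0,0,0,0],
  [0.7,-0.2,-1.3,0,0,0,0],
  [0,0,0,0,0,0,0],
])

```text
clock: 36.78
position: [0.6066, -0.2528, 0.0922]
tool_rot: [0.001, 1.049, -0.324]
force: [-0.2, -0.2, -0.6]
grip_width: 0.0103
```

Emit:
play_rows([
  [0.5,-0.2,-0.9,0,0,0,0],
  [0.5,-0.2,-0.9,0,0,0,0],
  [0,0,0,0,0,0,0],
])

```text
clock: 37.15
position: [0.6076, -0.2532, 0.0904]
tool_rot: [0.001, 1.049, -0.324]
force: [-1.0, -0.6, -1.0]
grip_width: 0.0103
```

```bash
python3 -c "
from pl import *
rep()"
```

```text
t 37.15 q [ 1.13  0.99 -1.23  2.03  1.73  0.85  0.21] P [ 0.61 -0.25  0.09] jaw 71.35 x [ 0.47 -0.16 -0.87] F [-1.  -0.6 -1. ] g 0.0103
S [97.61 38.73 -3.92] rot [-0.07 -0.07 -0.45] Fs [-1.1 -0.9 -0.5]
```

Emit:
play_rows([
  [0.5,-0.2,-0.9,0,0,0,0],
  [0.5,-0.2,-0.9,0,0,0,0],
  [0,0,0,0,0,0,0],
])

```text
clock: 37.52
position: [0.6086, -0.2536, 0.0886]
tool_rot: [0.001, 1.049, -0.324]
force: [0.6, 0.3, -1.6]
grip_width: 0.0103
```

Emit:
play_rows([
  [0.5,-0.2,-0.9,0,0,0,0],
  [0.5,-0.2,-0.9,0,0,0,0],
  [0.5,-0.2,-0.9,0,0,0,0],
  [0,0,0,0,0,0,0],
])

```text
clock: 38.02
position: [0.6101, -0.2542, 0.0859]
tool_rot: [0.001, 1.049, -0.324]
force: [-0.1, 0.1, -1.5]
grip_width: 0.0102
```

Emit:
play_rows([
  [0.5,-0.2,-0.9,0,0,0,0],
  [0.5,-0.2,-0.9,0,0,0,0],
  [0,0,0,0,0,0,0],
])

```text
clock: 38.4
position: [0.6111, -0.2546, 0.0841]
tool_rot: [0.001, 1.049, -0.324]
force: [-0.5, 0.1, -0.7]
grip_width: 0.0102
```

Emit:
play_rows([
  [0.5,-0.2,-0.9,0,0,0,0],
  [0,0,0,0,0,0,0],
])

```text
clock: 38.65
position: [0.6116, -0.2548, 0.0832]
tool_rot: [0.001, 1.049, -0.325]
force: [-0.5, -1.0, -0.9]
grip_width: 0.0103
```

```bash
python3 -c "
from pl import *
rep()"
```

```text
t 38.65 q [ 1.12  1.01 -1.22  2.02  1.74  0.85  0.21] P [ 0.61 -0.25  0.08] jaw 71.34 x [ 0.47 -0.16 -0.87] F [-0.5 -1.  -0.9] g 0.0103
S [ 97.73  38.47 -12.3 ] rot [-0.06 -0.07 -0.44] Fs [-0.6 -1.1 -0.7]
```

Emit:
play_rows([
  [0.3,-0.1,-0.6,0,0,0,0],
  [0,0,0,0,0,0,0],
])

```text
clock: 38.9
position: [0.6118, -0.2549, 0.0826]
tool_rot: [0.001, 1.049, -0.325]
force: [0.2, -0.1, -1.3]
grip_width: 0.0099
```

Emit:
play_rows([
  [0.3,-0.1,-0.6,0,0,0,0],
  [0,0,0,0,0,0,0],
])

```text
clock: 39.15
position: [0.6121, -0.255, 0.0823]
tool_rot: [0.001, 1.048, -0.325]
force: [-5.7, -0.0, 6.3]
grip_width: 0.0106
```

```bash
python3 -c "
from pl import *
rep()"
```

```text
t 39.15 q [ 1.12  1.01 -1.22  2.02  1.74  0.85  0.21] P [ 0.61 -0.26  0.08] jaw 71.35 x [ 0.47 -0.16 -0.87] F [-5.7 -0.   6.3] g 0.0106
S [ 97.77  38.52 -13.34] rot [-0.04 -0.06 -0.45] Fs [-1.5 -1.9  8.1]
```

Floor contact came at the predicted depth. Now I'll slide the hook down.

Emit:
play_rows([
  [-0.1,0,0.2,0,0,0,0],
  [-1.2,0.4,-0.7,0,0,0,0],
  [-1.2,0.4,-0.7,0,0,0,0],
  [-1.2,0.4,-0.7,0,0,0,0],
  [-1.2,0.4,-0.7,0,0,0,0],
  [0,0,0,0,0,0,0],
])

```text
clock: 39.9
position: [0.6071, -0.2534, 0.0794]
tool_rot: [0.001, 1.049, -0.325]
force: [-2.1, 0.8, 2.2]
grip_width: 0.0106
```

Emit:
play_rows([
  [-1.2,0.4,-0.7,0,0,0,0],
  [-1.2,0.4,-0.7,0,0,0,0],
  [-0.8,0.3,-0.5,0,0,0,0],
  [0,0,0,0,0,0,0],
])

```text
clock: 40.4
position: [0.6039, -0.2523, 0.0774]
tool_rot: [0.001, 1.049, -0.325]
force: [-1.4, 0.7, 0.3]
grip_width: 0.0106
```

```bash
python3 -c "
from pl import *
rep()"
```

```text
t 40.4 q [ 1.12  1.01 -1.22  2.04  1.77  0.86  0.18] P [ 0.6  -0.25  0.08] jaw 71.34 x [ 0.47 -0.16 -0.87] F [-1.4  0.7  0.3] g 0.0106
S [ 87.82  38.34 -13.26] rot [-0.06 -0.08 -0.44] Fs [-1.2  0.2  1.1]
```

Emit:
play_rows([
  [-0.8,0.3,-0.5,0,0,0,0],
  [-0.8,0.3,-0.5,0,0,0,0],
  [0,0,0,0,0,0,0],
])

```text
clock: 40.78
position: [0.6023, -0.2517, 0.0765]
tool_rot: [0.001, 1.049, -0.324]
force: [-1.4, 1.0, 0.5]
grip_width: 0.0103
```

Emit:
play_rows([
  [-0.7,0.2,-0.4,0,0,0,0],
  [0,0,0,0,0,0,0],
])

```text
clock: 41.02
position: [0.6019, -0.2516, 0.0762]
tool_rot: [0.001, 1.048, -0.325]
force: [0.7, -0.8, -0.6]
grip_width: 0.0102
```

Emit:
play_rows([
  [-0.7,0.2,-0.4,0,0,0,0],
  [0,0,0,0,0,0,0],
])

```text
clock: 41.28
position: [0.6017, -0.2515, 0.0763]
tool_rot: [0.001, 1.047, -0.325]
force: [4.0, -1.2, 2.1]
grip_width: 0.0107
```

```bash
python3 -c "
from pl import *
rep()"
```

```text
t 41.275 q [ 1.13  1.01 -1.22  2.05  1.78  0.86  0.17] P [ 0.6  -0.25  0.08] jaw 71.34 x [ 0.47 -0.16 -0.87] F [ 4.  -1.2  2.1] g 0.0107
S [ 85.29  38.36 -13.07] rot [-0.03  0.02 -0.44] Fs [ 4.7  0.2 -0.2]
```

Emit:
play_rows([
  [-0.5,0.2,-0.3,0,0,0,0],
  [0,0,0,0,0,0,0],
])

```text
clock: 41.52
position: [0.6016, -0.2515, 0.0764]
tool_rot: [0.001, 1.046, -0.325]
force: [6.8, -2.7, 2.8]
grip_width: 0.0105
```

Emit:
play_rows([
  [0,0,0,0,0,0,24],
  [0,0,0,0,0,0,24],
  [0,0,0,0,0,0,24],
  [-4.7,1.6,8.6,0,0,0,24],
  [-9.4,3.2,17.2,0,0,0,24],
  [-14,5,26,0,0,0,24],
  [-14,0,26,0,0,0,30],
  [0,0,0,0,0,0,30],
])

```text
clock: 42.52
position: [0.5581, -0.2417, 0.1552]
tool_rot: [-0.002, 1.046, -0.328]
force: [-0.3, 0.0, -0.4]
grip_width: 0.0296
```

Run:
```python
from pl import *
rep()
w=cam('wrist');im=vision.grab_frame('wrist');cv2.imwrite('pics/w11.png',im[:,:,::-1]);np.savez('w11.npz',**dict(zip('Krt',w)))
a=vision.grab_frame('scene');cv2.imwrite('pics/a11.png',a[:,:,::-1])
b=cv2.imread('pics/a0.png')
# die / punch patches unchanged?
for n,(u,v) in dict(die=(348,262),punch=(343,298)).items():
    p=np.s_[v-16:v+18,u-14:u+15];print(n,abs(a[:,:,::-1][p].astype(int)-b[p]).mean())
g=cv2.cvtColor(cv2.imread('pics/w11.png'),cv2.COLOR_BGR2GRAY)
px=lambda s,y,D:tuple(proj(w,Wd([s,y,D])).round(0).astype(int))
for s in (4,11,20,30,45,58,70,90,105):
    P=[px(s,y,-6.5) for y in range(22,54,2)];print(s,P[0],[int(g[v,u]) if 0<=v<420 and 0<=u<560 else -1 for u,v in P])
```

```text
t 42.525 q [ 1.24  0.84 -1.34  2.12  1.58  0.83  0.25] P [ 0.56 -0.24  0.16] jaw 71.33 x [ 0.47 -0.16 -0.87] F [-0.3  0.  -0.4] g 0.0296
S [86.31 33.36 77.44] rot [ 0.07  0.02 -0.43] Fs [-0.5 -0.1 -0.2]
die 1.3708586883029075
punch 0.9972954699121027
4 (np.int64(259), np.int64(105)) [91, 125, 164, 166, 170, 165, 169, 167, 169, 166, 138, 112, 107, 110, 109, 111]
11 (np.int64(259), np.int64(115)) [141, 130, 49, 64, 89, 82, 54, 46, 46, 74, 62, 74, 36, 31, 33, 33]
20 (np.int64(259), np.int64(128)) [137, 127, 48, 58, 90, 89, 92, 93, 91, 88, 76, 70, 37, 21, 25, 21]
30 (np.int64(259), np.int64(142)) [137, 135, 51, 61, 115, 95, 89, 40, 58, 93, 84, 94, 46, 31, 26, 34]
45 (np.int64(259), np.int64(163)) [158, 135, 63, 56, 114, 104, 99, 52, 66, 103, 107, 131, 55, 54, 39, 44]
58 (np.int64(259), np.int64(180)) [160, 138, 72, 70, 112, 106, 101, 68, 75, 105, 108, 133, 96, 55, 53, 48]
70 (np.int64(259), np.int64(195)) [159, 152, 141, 145, 138, 105, 102, 62, 83, 106, 110, 116, 144, 145, 145, 147]
90 (np.int64(259), np.int64(220)) [165, 160, 150, 149, 150, 119, 112, 110, 107, 105, 111, 140, 151, 152, 152, 149]
105 (np.int64(259), np.int64(237)) [167, 132, 112, 141, 131, 115, 108, 112, 107, 110, 114, 141, 140, 117, 110, 140]
```

```bash
python3 -c "
from pl import *
g=cv2.cvtColor(cv2.imread('pics/w11.png'),cv2.COLOR_BGR2GRAY);z=np.load('w11.npz');w=(z['K'],z['r'],z['t'])
for s in(5,12,20,50,80):
    print(s,[int(g[int(v),int(u)]) for u,v in [proj(w,Wd([s,y,-6.5])) for y in range(-24,-4,2)]])
print(workorder.job_done())"
```

```text
5 [163, 130, 107, 108, 113, 109, 109, 117, 114, 130]
12 [39, 30, 99, 186, 181, 187, 193, 199, 172, 56]
20 [36, 29, 66, 171, 176, 189, 198, 214, 165, 46]
50 [46, 39, 128, 228, 214, 217, 219, 227, 181, 86]
80 [138, 138, 149, 204, 204, 218, 224, 229, 212, 106]
the job is handed in; nothing more can be done
None
```

I put both spanners into their own cut-outs, released them, and handed the job in at about 43 s on the clock. I then had no views left under the 12-picture limit, so the final checks on the hook rest on force readings and pixel sampling.

**How it went:** I picked up the open-ended spanner first. Joints 5 and 6 reached their limits on the way to the tray. I put it back on the bench, turned the gripper half round and gripped it again. Each tool was then lowered into its slot until it touched the floor, slid down until I felt the stop, and released.

**Last checks:**
- **Floor contact:** both tools touched at about the predicted height, with 3 N on the spanner and 8 N on the hook.
- **Stop contact:** I felt the stop at 79.1 mm up the slope for the spanner (home 79.5 mm) and 85.3 mm for the hook (home 85 mm). The forces were about 5 to 8 N, against the 70 N limit.
- **Images after release:** a picture shows the spanner seated with its tail under the keeper. Pixel samples from a later frame show both tools still in their slots with their tails running under the keeper.
- **Die and punch:** the image patches around them did not change.

**Disagreements and faults:**
- **Force spike:** the wrist force briefly read 92 N in free air on the way to the hook. It vanished when I backed off a little. I put it down to joints 3 and 7 pressing their end stops. It was below the 120 N wrist limit, but I could not rule out a body contact above 40 N.
- **Hook tail measurement:** one image put the hook's tail 83 mm from the gripper point. The stop was felt about 2 mm short of where that would place it, which fits a 85 mm tail. I relied on the felt stop.

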